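# Ready the bean-weighing arm

## Robot

A 7-joint arm with a two-finger parallel gripper is mounted at the origin on the work surface. World frame = base frame: x ahead of the robot, y to its left, z up, the work surface at z = 0. Lengths are in m, angles in degrees, forces in N, time in s.
With the tool pointing down it reaches from about 0.425 to 0.875 m from the base axis. Payload 4.7 kg.
Tool frame: the origin (TCP) lies midway between the tips of the shut fingers; the grasp point (between the pads) lies env.grip_point_offset behind it (env.grip_point_offset is the distance from the TCP to the grasp point, in m); x points along the fingers, y is the direction in which the jaws open and shut, and the axes are right-handed (so a half turn about x gives the same grasp; the last joint's range is limited). The gripper opens to 87 mm and grips with 3 to 60 N. Pads are 19 mm wide; open, the fingers measure 117 mm over their backs; the gripper's body (75 mm by 190 mm) begins 51 mm behind the grasp point.
Start: joints at [-72.817, 18.392, -4.016, 83.108, 1.295, 78.541, -3.26], TCP at [0.183, 0.624, 0.223] pointing down, gripper open.
Joint ranges: [-163.93, 163.93], [-17.29, 119.83], [-79.2, 71.16], [3.27, 140.29], [-89.18, 269.18], [5.43, 117.66], [-154.24, 154.24]. Speed limits (degrees/s): [147.25, 147.25, 180, 180, 180, 180, 180].

## Interface

Orientations are given as [roll, pitch, yaw] about the fixed x, y, z axes, in that order (R = Rz(yaw) Ry(pitch) Rx(roll)).
In Python, from cell import readout, read_camera, camera_params, sign_off, spot_in, pinpoint, env gives the robot as it stands.
- The arm moves only by the shell command python3 -m pendant 'ROWS' [OPENING] [FORCE]. ROWS is a JSON object of lists of equal length, an entry for each row: "xyz": the shift along the world's x, y, z in m, a list of three; "turn": the turn about the world's z in rad. A call has 1 to 10 rows; each row shifts and turns the pose as measured when the row begins; what a row does not reach is not made up. A row lasts 1/8 s, in which the tool goes at most 62.5 mm and 10.7 degrees, less where a joint would pass 70% of its speed; a pose out of reach is approached as far as the arm can. A call is refused whole if a number of a shift passes 0.0625 or a number of a turn 0.188, either way. A call with a gripper value outside its range is refused whole. OPENING is the opening, from 0 (shut) to 1 (fully open), set as the call begins (- or left out, the last holds). The fingers move at their own pace and stop on an object; FORCE is the grip in N (left out, the last holds). Time passes only in rows, so rows that do not move let the fingers close. It gives the time, the measured TCP pose, the force and the opening at its end, in the units of the state.
- readout.get_obs(): the state, without advancing time (a new reading comes with each control period).
- read_camera(name): name is "scene" or "side" or "wrist"; returns the picture (420x560x3 uint8, red, green, blue); there is no depth.
- camera_params(name): a dict with "fx", "fy", "cx", "cy" (pixels), "rvec" (rotation vector, rad) and "tvec" (3), from world to camera coordinates, as OpenCV has them; the wrist camera has in their place "hand_eye" (4x4, takes a point from camera to tool coordinates, whose origin is the TCP and whose axes are the tool frame's). Camera axes: x right, y down, z forward; pixel columns grow to the right and rows downward; lengths in m; the calibration is good to about 2 mm. A picture is of the moment at which its call begins: read the wrist's pose just before it. camera_params takes no time and is no camera call.
- sign_off(): hands the job in, once; it reports no verdict.
Trained networks look in the newest picture that a camera, given by its name, has taken for a name from the list of things; names that differ only in an ending like _2 or _b are one class to them, and where a whole thing is asked for, a point or a joint stands for the part that bears it (a point fixed in the world has none). Each returns a list of dicts, best first, with "score" (0 to 1); they miss things now and then, are a little off and sometimes report something else, mostly with a low value. They report only what shows in the picture. A call takes as long as a camera call. They do not tell look-alikes from the thing itself.
- spot_in(camera, name): "at" ([x, y, z] in m, in the coordinates of the camera as it stood for that picture, good to about 4 mm: the middle of the surface that is visible of it).
- pinpoint(camera, name): "at" ([x, y, z] in m, in the coordinates of the camera as it stood for that picture, good to about 4 mm: a listed point, or the origin of a listed thing).
The state is a dict: "time_s": time; "qpos": joint angles; "joint_velocities": joint speeds; "effort": joint torques, N m; "tool_pos": TCP position; "tool_rot": TCP orientation; "force": force on the tool from outside, world axes, zero at the start; "wrist_torque": the same for the moment, N m; "grip_width": finger opening in m.
Only numpy, scipy, OpenCV 4.12 (cv2) and the standard library are available. Lean on these libraries where they do the work, as an engineer would, in place of code of your own. Each camera call takes 0.05 s, during which the arm holds its last target.

## Task

Get the bean-weighing corner ready: swing the parked spring arm out to its stop, then hang the steel pail on its hook by the bail, keeping hold of it until the arm has sunk and settled under its weight, and only then let go. Then take the wooden paddle from its drying block and lower it, blade down, to the bottom of the crowded crock, gently nudging the stirrers aside; leave the crock, the stirrers in it and everything else where they are.

Things in the scene. Friction and masses are not known exactly. Their poses are not given: they have to be found in the camera images.
- balancer: the spring-balanced weighing arm's stand, bolted down: round dark foot 110 mm wide, 28 mm steel post; origin under the post's axis, about which the arm swings. At its stop (working position) the arm points along this body's own -x axis. The arm's pivot is on the post's axis, 195 mm above the table; the arm is a straight white bar 18 mm wide, 16 mm high.
- swing (a joint): sideways swing of the arm about the post, rad: 0 = swung fully out against its stop (working position); grows clockwise seen from above (towards +y when the arm faces the robot), up to 1.2. Starts parked at 0.5 to 0.85. Stays where it is left (friction: about 1.2 N at the hook moves it) and gives way when pushed sideways.
- sink (a joint): how far the arm has sunk, rad: 0 = up against its stop (unloaded, 0.2 rad above level, as at the start), 0.2 = level, 0.38 = lower stop. A preloaded spring carries it: about 1.3 N down at the hook starts it, then about 15 N per rad more; it springs back when unloaded. The pail sinks it to between 0.12 and 0.33, settling in under a second.
- hook (a point): middle of the arm's hook, on its bar's centre line, 300 mm from the pivot. The white bar ends 270 mm from the pivot in a 24 mm collar; a round steel bar 12 mm thick goes straight on to 340 mm, where its tip turns up, reaching 24 mm above the bar's centre line. The point is 255 mm above the table with the arm up, 195 mm when level.
- pail: open steel pail, 90 mm wide at the rim, 70 mm high, 0.36 to 0.56 kg, on the table; origin under its centre. A rigid 8 mm wire bail stands over it in its own y-z plane: legs at y = +-46 mm up to z = 118 mm, then sloping to a peak over the centre at z = 150 mm; 76 mm free between rim level and peak. It hangs with the arm's bar passing under the peak along the pail's x axis (either way round).
- bail (a point): peak of the pail's bail, on the wire's centre line, 150 mm above the pail's underside. When hung it rests on the hook's bar, 10 mm above the bar's centre line.
- pail_grip (a point): centre of the wooden grip block fixed upright on top of the bail's peak: 22 mm along the pail's x, 30 mm along its y, 45 mm tall, from 154 to 199 mm above the pail's underside.
- crock: white ceramic crock, loose, 0.9 kg: outside 82 mm wide, 90 mm tall, inside 72 mm wide, inner floor 6 mm above its underside; origin under its centre. Five stirrers stand in it.
- paddle_grip (a point): flat wooden paddle, 200 mm long, 60 g, standing upright, blade down, in the dark wooden block; this point is on its round handle (16 mm thick), 175 mm above its foot and 25 mm below its top. Its z axis points along the handle to the top.
- paddle_foot (a point): middle of the paddle's lower end. Blade 22 mm wide (14 mm in the lowest 20 mm), 7 mm thick and 70 mm long; width along its x. z points up the paddle.
- stand: dark wooden drying block fixed to the table, 75 x 75 mm, 55 mm high, with a slot 27 x 12 mm and 45 mm deep in its top in which the paddle stands; origin under its centre.
- stirrer0_mid (a point): a thin stirrer (8 mm rod, about 140 mm long, flat steel blade head) leaning outwards in the crock, its foot about 15 mm from the crock's axis; point 60 mm up the rod. Its top is about 145 mm above the table. Stays in the crock, may be nudged aside.
- stirrer1_mid (a point): a thin stirrer (8 mm rod, about 140 mm long, wooden ball head) leaning outwards in the crock, its foot about 15 mm from the crock's axis; point 60 mm up the rod. Its top is about 145 mm above the table. Stays in the crock, may be nudged aside.
- stirrer2_mid (a point): a thin stirrer (8 mm rod, about 140 mm long, flat steel blade head) leaning outwards in the crock, its foot about 15 mm from the crock's axis; point 60 mm up the rod. Its top is about 145 mm above the table. Stays in the crock, may be nudged aside.
- stirrer3_mid (a point): a thin stirrer (8 mm rod, about 140 mm long, small steel disc head) leaning outwards in the crock, its foot about 15 mm from the crock's axis; point 60 mm up the rod. Its top is about 145 mm above the table. Stays in the crock, may be nudged aside.
- stirrer4_mid (a point): a thin stirrer (8 mm rod, about 140 mm long, black ball head) leaning outwards in the crock, its foot about 15 mm from the crock's axis; point 60 mm up the rod. Its top is about 145 mm above the table. Stays in the crock, may be nudged aside.
- jar: bystander, leave alone: an amber glass bean jar with a steel lid, 68 mm wide, 110 tall mm; origin under its centre.
- mug: bystander, leave alone: a white mug, 76 mm wide, 85 tall mm; origin under its centre.
- tamper: bystander, leave alone: a steel coffee tamper, 56 mm wide, 82 tall mm; origin under its centre.
- tin: bystander, leave alone: a plain metal tin, 72 mm wide, 100 tall mm; origin under its centre.
- cup_stack: bystander, leave alone: a stack of paper cups, 82 mm wide, 125 tall mm; origin under its centre.
There are look-alikes about, which are no part of the job. Several things look just like the pail: the one meant starts farthest to the robot's left. What is shaped like the part that bears stirrer1_mid but pink is not meant.

How it is judged (in metres and radians):
On the way, in this order (a step that is already met when the one before it is completed fails the run):
1. the arm is swung out to its stop, nothing on its hook (value of joint swing below 0.08 rad and distance between bail and hook above 0.06 m), for 0.2 s.
2. the pail, still held, hangs on the hook and has sunk the arm (distance between bail and hook below 0.042 m and value of joint sink above 0.07 rad and contact force between the fingers and pail above 0.05 N), for 0.1 s.
3. the pail is let go and hangs on the settled arm (distance between bail and hook below 0.042 m and value of joint sink above 0.07 rad and contact force between the fingers and pail below 0.02 N and velocity of joint sink between -0.15 and 0.15 rad/s), for 0.3 s.
4. the paddle stands blade down in the crock (z of paddle_foot in the frame of crock between -0.005 and 0.03 m and horizontal distance between paddle_foot and crock below 0.04 m and angle between paddle_foot's own z axis and vertical below 0.75 rad), for 0.2 s.
At the end, for the whole second after the job is handed in: Arm within 0.15 rad of its stop, at rest, sunk 0.07 to 0.36; pail hanging free on the hook (bail within 42 mm of its middle), within 0.3 rad of upright, below 0.12 m/s; paddle blade down in the crock, foot within 24 mm of its floor, leaning < 0.75; stirrers still in it, crock upright, moved < 40 mm (all of step 3 and all of step 4 and value of joint swing below 0.15 rad and value of joint sink below 0.36 rad and angle between pail's own z axis and vertical below 0.3 rad and linear speed of pail below 0.12 m/s and contact force between the fingers and paddle below 0.02 N and distance between each of stirrer0_mid, stirrer1_mid, stirrer2_mid, stirrer3_mid, stirrer4_mid and crock below 0.095 m and z of each of stirrer0_mid, stirrer1_mid, stirrer2_mid, stirrer3_mid, stirrer4_mid in the frame of crock above 0.03 m and angle between crock's own z axis and vertical below 0.1 rad and distance of crock from where it was at the start of the episode below 0.04 m); the robot touches nothing.
It fails at once if the pail is let go before the arm has settled: the loaded arm bobs with the pail free (distance between bail and hook below 0.042 m and contact force between the fingers and pail below 0.02 N and (velocity of joint sink above 0.4 rad/s or velocity of joint sink below -0.4 rad/s)).
It fails at once if the paddle is dropped (falls freely faster than 0.6 m/s) (contact force between the fingers and paddle below 0.02 N and linear speed of paddle above 0.6 m/s).
It fails at once if the crock is tipped or pushed hard (angle between crock's own z axis and vertical above 0.3 rad or contact force between paddle and crock above 25 N).
It fails at once if a bystander is pushed more than 40 mm (distance of any of jar, mug, tamper, tin, cup_stack from where it was at the start of the episode above 0.04 m).
It also fails if it takes over 70 s, if anything falls off the work surface, if the arm or the gripper's body presses on something with over 40 N, if the wrist force passes 120 N, or if a joint passes its speed limit or range.

## Working session

There is one attempt and no reset: what is moved stays moved. The work goes in short steps, Python scripts to look and compute and a shell command to move; the robot and the scene stay as the last step left them, time stands still between calls to the robot, and variables do not carry over. Pictures are saved under pics/ and viewed, and the job is handed in when it is done.

```bash
ls; mkdir -p pics; cat > h.py <<'E'
import numpy as np, cv2
from scipy.spatial.transform import Rotation as R
from cell import readout, read_camera, camera_params, sign_off, spot_in, pinpoint, env
def cam2world(name):
    p=camera_params(name)
    if name!='wrist':
        Rm=cv2.Rodrigues(np.array(p['rvec'],float))[0]; t=np.array(p['tvec'],float).ravel()
        return Rm.T, -Rm.T@t
    o=readout.get_obs(); Rt=R.from_euler('xyz',o['tool_rot'],degrees=True).as_matrix()
    H=np.array(p['hand_eye']); return Rt@H[:3,:3], Rt@H[:3,3]+np.array(o['tool_pos'])
def shot(name,fn):
    T=cam2world(name); im=read_camera(name); cv2.imwrite('pics/'+fn,cv2.cvtColor(np.asarray(im),cv2.COLOR_RGB2BGR)); return T
def proj(name,T,P):
    p=camera_params(name); c=T[0].T@(np.array(P)-T[1]); return (p['fx']*c[0]/c[2]+p['cx'],p['fy']*c[1]/c[2]+p['cy'])
def find(f,name,thing,T,n=4):
    for d in f(name,thing)[:n]:
        w=T[0]@np.array(d['at'])+T[1]
        print(name,f.__name__,thing,round(d['score'],2),np.round(w,4),'px',np.round(proj(name,T,w)))
E
python3 - <<'E'
from h import *
print(readout.get_obs(), env.grip_point_offset)
for c in ['scene','side','wrist']:
    T=shot(c,c+'0.png')
    print(c, np.round(T[1],3))
    if c=='wrist': continue
    for n in ['balancer','hook','pail','bail','pail_grip','crock','paddle_grip','paddle_foot','stand','jar','mug','tamper','tin','cup_stack']:
        find(pinpoint,c,n,T)
E
```

```text
pics
{'time_s': 0.0, 'qpos': array([-72.81734399,  18.43937819,  -4.01829391,  83.17665338,
         1.29803779,  78.5394726 ,  -3.25919234]), 'joint_velocities': array([-0.06450584,  0.01363207,  0.01978646,  0.10577283, -0.04910882,
        0.06560725, -0.0199237 ]), 'effort': array([-4.86637146e-05, -4.91283703e+01, -4.03833389e-01, -3.12528992e+01,
       -6.38776808e-02,  4.36285778e-02,  1.72926207e-04]), 'tool_pos': array([0.183128  , 0.62308588, 0.22144294]), 'tool_rot': array([ -85.90974341,   89.88964053, -102.27857541]), 'force': array([0.06733793, 1.01601078, 0.4187249 ]), 'wrist_torque': array([0.03715574, 0.0181835 , 0.00667698]), 'grip_width': 0.08715558063995178} 0.0187
scene [ 1.148 -0.196  0.751]
scene call balancer 0.79 [ 7.904e-01  6.210e-02 -3.000e-04] px [345. 352.]
scene call pail 0.95 [ 0.4242  0.297  -0.0005] px [370. 214.]
scene call pail 0.83 [0.281  0.2164 0.0033] px [325. 187.]
scene call pail 0.59 [ 0.5129 -0.1026  0.0032] px [236. 266.]
scene call bail 0.79 [0.4271 0.2999 0.1477] px [382. 171.]
scene call bail 0.56 [ 0.5183 -0.0989  0.1503] px [235. 223
[... 2065 characters left out ...]
59 -0.2234  0.1868] px [354. 262.]
side call paddle_foot 0.52 [ 0.5817 -0.2224  0.0145] px [343. 303.]
side call stand 0.76 [ 0.5814 -0.2222  0.0016] px [342. 305.]
side call jar 0.89 [ 6.315e-01  1.349e-01 -1.000e-04] px [276. 204.]
side call jar 0.17 [ 6.558e-01 -5.320e-02  4.000e-04] px [323. 244.]
side call mug 0.87 [ 5.834e-01 -3.927e-01 -5.000e-04] px [392. 362.]
side call mug 0.59 [ 0.5833 -0.2195  0.0029] px [342. 304.]
side call tamper 0.94 [ 0.6535 -0.0538 -0.0013] px [323. 245.]
side call tin 0.75 [0.5664 0.4026 0.0055] px [210. 158.]
side call tin 0.23 [ 0.4138 -0.2989  0.07  ] px [308. 357.]
side call cup_stack 0.68 [0.5888 0.2476 0.0039] px [242. 186.]
wrist [0.105 0.647 0.385]
```

View pics/scene0.png

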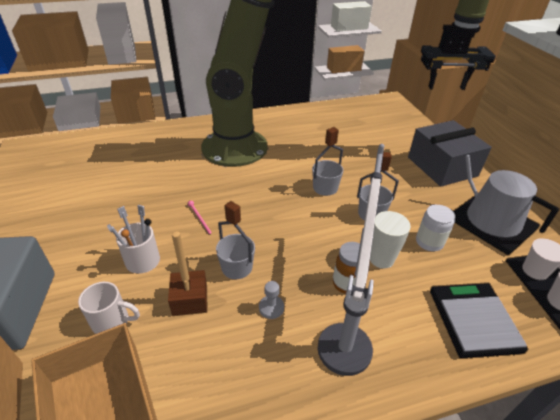

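View pics/side0.png

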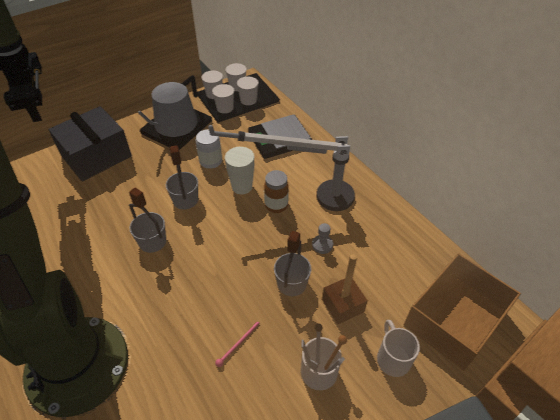

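View pics/wrist0.png

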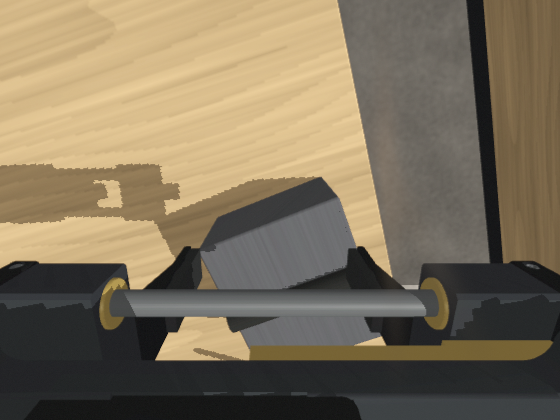

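The scene view shows three pails. The left-most one, which is the one I want, is at about (375,205), near world (0.426, 0.298). The balancer foot is at (345,350), the crock at (138,245), the paddle block at (188,290), and the decoys are at (327,178) and (235,255). The side view agrees with this. Next I'll get the yaws of the pail and the paddle by overlaying models.

```bash
python3 - <<'E'
from h import *
o=readout.get_obs(); Rt=R.from_euler('xyz',o['tool_rot'],degrees=True).as_matrix(); print(np.round(Rt,3))
rows=[]
for cam,T in [(c,cam2world(c)) for c in ('scene','side')]:
    im=cv2.imread(f'pics/{cam}0.png')
    c=np.array([0.4262,0.2987,0])
    u,v=map(int,proj(cam,T,c+[0,0,.1])); h=45
    crop=im[max(0,v-h):v+h,u-h:u+h]; v0=max(0,v-h); S=4
    base=cv2.resize(crop,None,fx=S,fy=S,interpolation=cv2.INTER_CUBIC)
    row=[base]
    a=base.copy()
    for yaw,col in [(0,(0,0,255)),(45,(0,255,0)),(90,(255,0,0)),(135,(0,255,255))]:
        y=np.radians(yaw); d=np.array([-np.sin(y),np.cos(y),0])
        pts=[c+d*s+[0,0,z] for s,z in [(-.046,.07),(-.046,.118),(0,.15),(.046,.118),(.046,.07)]]
        pp=np.array([[(q[0]-(u-h))*S,(q[1]-v0)*S] for q in [proj(cam,T,p) for p in pts]],int)
        cv2.polylines(a,[pp],False,col,1)
    row.append(a); rows.append(np.hstack(row)[:300])
m=min(r.shape[0] for r in rows)
out=np.vstack([r[:m] for r in rows]); print(out.shape); cv2.imwrite('pics/pail1.png',out[:600,:800])
E
```

```text
[[ 0.     0.282  0.959]
 [ 0.     0.959 -0.282]
 [-1.     0.     0.   ]]
(600, 720, 3)
```

View pics/pail1.png

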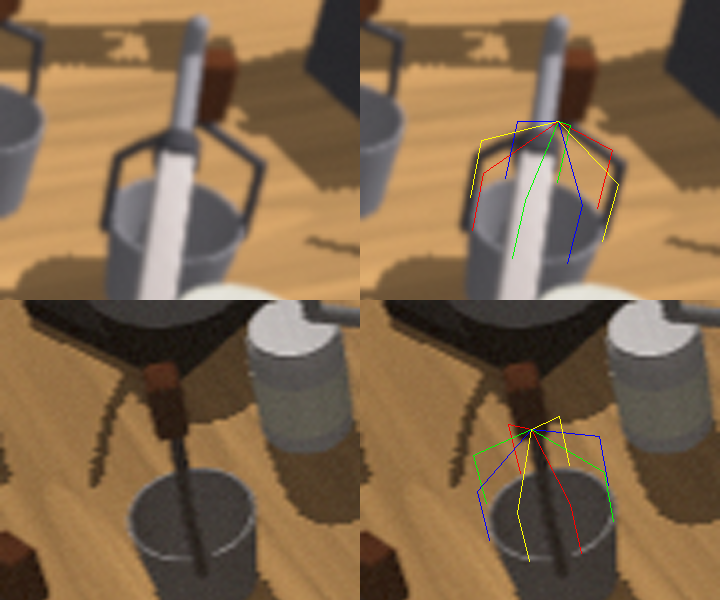

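The bail yaw is about -20°, close to the current jaw direction of -16°. I'll refine it later with the wrist camera. First I raise, travel over, and shut the fingers ready to push the arm.

```bash
python3 -m pendant '{"xyz":[[0,0,0.05],[0.02,-0.02,0.05],[0.042,-0.038,0],[0.042,-0.038,0],[0.042,-0.038,0],[0.042,-0.038,0],[0.042,-0.038,0],[0.042,-0.038,0],[0.042,-0.038,0],[0.042,-0.038,0]],"turn":[0,0,0,0,0,0,0,0,0,0]}' 0 20
python3 -m pendant '{"xyz":[[0.04,-0.035,0],[0.02,-0.02,0],[0,0,0]],"turn":[0,0,0]}'
```

```text
time_s: 2.8
tool_pos: [0.5426, 0.2922, 0.3262]
tool_rot: [86.8, 89.8, 71.3]
force: [-0.1, 0.7, -0.3]
grip_width: 0.0017
time_s: 3.18
tool_pos: [0.6076, 0.229, 0.326]
tool_rot: [37.7, 89.8, 21.5]
force: [-1.4, 0.2, -0.2]
grip_width: 0.0004
```

```bash
python3 -m pendant '{"xyz":[[0.002,0.004,-0.035],[0,0,-0.035],[0,0,-0.035],[0,0,0]],"turn":[0,0,0,0]}'
python3 - <<'E'
from h import *
T=shot('scene','s1.png');find(pinpoint,'scene','hook',T)
T=shot('side','sd1.png');find(pinpoint,'side','hook',T)
E
```

```text
time_s: 3.68
tool_pos: [0.6062, 0.2393, 0.2196]
tool_rot: [81.3, 89.6, 65.5]
force: [-0.6, -0.4, -0.6]
grip_width: 0.0005
scene call hook 0.96 [0.5364 0.208  0.2534] px [376. 167.]
scene call hook 0.27 [ 4.220e-01  2.972e-01 -2.000e-04] px [370. 213.]
side call hook 0.81 [0.5367 0.209  0.257 ] px [227. 134.]
```

View pics/s1.png

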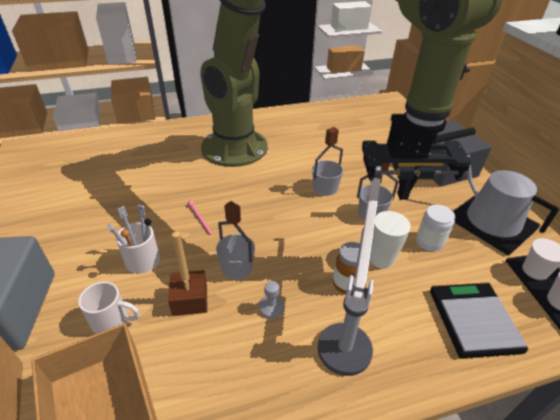

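```bash
python3 -m pendant '{"xyz":[[-0.009,-0.018,0],[-0.009,-0.018,0],[-0.009,-0.018,0],[-0.007,-0.019,0],[-0.007,-0.019,0],[-0.005,-0.02,0],[-0.004,-0.02,0]],"turn":[0,0,0,0,0,0,0]}'
python3 -m pendant '{"xyz":[[-0.002,-0.012,0],[-0.001,-0.012,0],[0,0,0]],"turn":[0,0,0]}'
```

```text
time_s: 4.75
tool_pos: [0.5575, 0.0996, 0.2298]
tool_rot: [54.4, 88.6, 38.6]
force: [0.4, 0.7, -0.3]
grip_width: 0.0003
time_s: 5.12
tool_pos: [0.5547, 0.0711, 0.23]
tool_rot: [51.8, 88.6, 35.7]
force: [0.4, 1.0, 0.4]
grip_width: 0.0005
```

```bash
python3 - <<'E'
from h import *
T=shot('side','sd2.png');find(pinpoint,'side','hook',T)
T=shot('scene','s2.png');find(pinpoint,'scene','hook',T)
E
```

```text
side call hook 0.96 [0.4957 0.0456 0.2545] px [248. 182.]
scene call hook 0.89 [0.49   0.0422 0.2531] px [295. 167.]
```

View pics/s2.png

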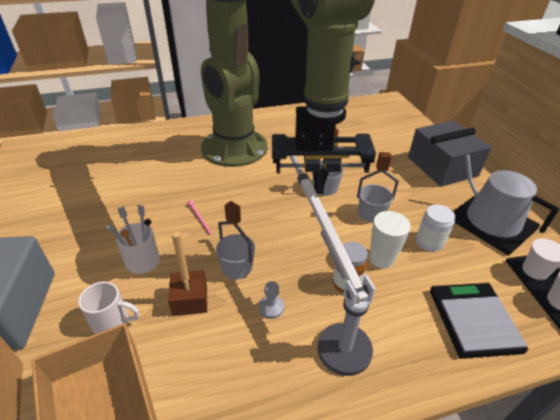

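```bash
python3 -m pendant '{"xyz":[[0,-0.008,-0.003],[0,-0.008,-0.003],[0,0,0]],"turn":[0,0,0]}'
python3 -m pendant '{"xyz":[[0,-0.008,-0.003],[0.001,-0.008,0],[0,0,0]],"turn":[0,0,0]}'
```

```text
time_s: 5.7
tool_pos: [0.5545, 0.0616, 0.2237]
tool_rot: [62.7, 88.4, 47.1]
force: [-0.5, 1.9, 2.2]
grip_width: 0.0009
time_s: 6.08
tool_pos: [0.5537, 0.0623, 0.2211]
tool_rot: [83.6, 87.3, 68.8]
force: [-0.4, 1.0, 0.8]
grip_width: 0.0006
```

```bash
python3 - <<'E'
from h import *
o=readout.get_obs(); print(o['tool_pos'],o['force'],o['wrist_torque']); print(np.round(R.from_euler('xyz',o['tool_rot'],degrees=True).as_matrix(),3))
T=shot('side','sd3.png');find(pinpoint,'side','hook',T,1)
T=shot('scene','s3.png');find(pinpoint,'scene','hook',T,1)
E
```

```text
[0.55366283 0.06231415 0.22114638] [-0.35997451  1.03123722  0.84101452] [ 0.18788368 -0.02604507  0.0102395 ]
[[ 0.017  0.255  0.967]
 [ 0.043  0.966 -0.256]
 [-0.999  0.046  0.005]]
side call hook 0.73 [0.4972 0.0302 0.2518] px [253. 187.]
scene call hook 0.74 [0.495  0.0304 0.2501] px [290. 170.]
```

View pics/sd3.png

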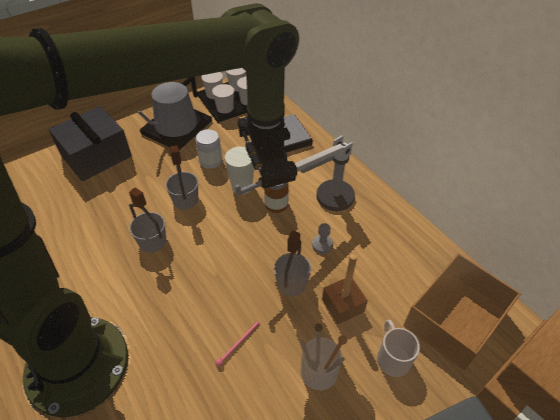

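View pics/s3.png

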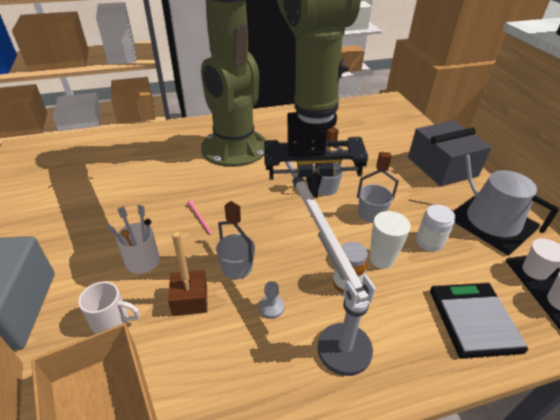

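```bash
python3 -m pendant '{"xyz":[[0,-0.012,0],[0.001,-0.012,0]],"turn":[0,0]}'
python3 -m pendant '{"xyz":[[0,-0.015,0],[0.001,-0.018,0]],"turn":[0,0]}'
```

```text
time_s: 6.52
tool_pos: [0.554, 0.0583, 0.2221]
tool_rot: [91.2, 85.8, 77.2]
force: [-3.3, 27.3, 1.9]
grip_width: 0.0008
time_s: 6.78
tool_pos: [0.5539, 0.0574, 0.2238]
tool_rot: [95.3, 83.5, 82.8]
force: [-2.6, 34.8, 1.5]
grip_width: 0.0007
```

```bash
python3 -m pendant '{"xyz":[[0,0.02,0],[0,0.03,0],[0,0.03,0],[0,0,0]],"turn":[0,0,0,0]}'
python3 - <<'E'
from h import *
o=readout.get_obs(); print(o['tool_pos'],o['force'],o['wrist_torque']); print(np.round(R.from_euler('xyz',o['tool_rot'],degrees=True).as_matrix(),3))
T=shot('side','sd4.png');find(pinpoint,'side','hook',T,1);find(pinpoint,'side','balancer',T,1)
T=shot('scene','s4.png');find(pinpoint,'scene','hook',T,1);find(pinpoint,'scene','balancer',T,1)
E
```

```text
time_s: 7.28
tool_pos: [0.5536, 0.1371, 0.2223]
tool_rot: [95.5, 83.8, 83.0]
force: [-0.6, 0.2, -0.7]
grip_width: 0.0006
[0.55360282 0.13714584 0.22227554] [-0.56990685  0.23234901 -0.73879129] [-0.16965668  0.00209896 -0.0029948 ]
[[ 0.013  0.216  0.976]
 [ 0.107  0.971 -0.216]
 [-0.994  0.107 -0.01 ]]
side call hook 0.89 [0.499  0.0325 0.2541] px [253. 185.]
side call balancer 0.6 [0.7869 0.0638 0.0014] px [334. 196.]
scene call hook 0.94 [0.4933 0.0329 0.2559] px [291. 167.]
scene call balancer 0.62 [ 0.5886 -0.3961  0.    ] px [108. 322.]
```

The arm is at its stop: the push force rose to about 30 N and the hook is now at about (0.496, 0.032, 0.255). The push left the tool tilted by about 6°, which is tolerable. Next I go above the pail with the gripper open and look with the wrist camera.

```bash
python3 -m pendant '{"xyz":[[0,0.01,0.04],[-0.01,0.02,0.04],[-0.03,0.035,0.02],[-0.03,0.035,0],[-0.03,0.03,0],[-0.02,0.02,0],[-0.01,0.012,0],[0,0,0]],"turn":[0,0,0,0,0,0,0,0]}' 1 20
python3 - <<'E'
from h import *
o=readout.get_obs(); print(o['tool_pos'],o['qpos']); print(np.round(R.from_euler('xyz',o['tool_rot'],degrees=True).as_matrix(),3))
T=shot('wrist','w1.png');find(pinpoint,'wrist','pail',T,2);find(pinpoint,'wrist','bail',T,2);find(pinpoint,'wrist','pail_grip',T,2)
E
```

```text
time_s: 8.57
tool_pos: [0.4228, 0.2917, 0.3267]
tool_rot: [93.6, 83.8, 79.9]
force: [-0.6, 0.4, 0.5]
grip_width: 0.0726
[0.42283295 0.29169869 0.32667081] [-42.857516    -3.60779363   8.03489194  96.14658141  -3.90822194
  83.06399425  41.84105549]
[[ 0.019  0.235  0.972]
 [ 0.106  0.966 -0.236]
 [-0.994  0.108 -0.007]]
wrist call pail 0.88 [0.4281 0.3011 0.0071] px [259. 176.]
wrist call pail 0.77 [ 0.2803  0.2111 -0.0061] px [176.  95.]
wrist call bail 0.95 [0.4236 0.2948 0.1553] px [260. 196.]
wrist call bail 0.67 [ 0.5874  0.2493 -0.002 ] px [253. 267.]
wrist call pail_grip 0.9 [0.427  0.3004 0.1744] px [267. 201.]
wrist call pail_grip 0.66 [0.2843 0.2163 0.174 ] px [143.  81.]
```

View pics/w1.png

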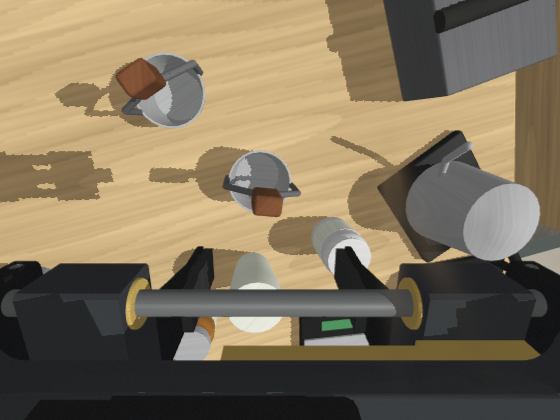

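```bash
python3 - <<'E'
from h import *
T=cam2world('wrist'); im=cv2.imread('pics/w1.png'); c=np.array([0.427,0.299,0]); S=5
u0,v0=205,125
outs=[]
for ys in [None,(-10,),(-20,),(-30,)]:
    a=cv2.resize(im[v0:v0+110,u0:u0+110],None,fx=3.6,fy=2.6*1,interpolation=cv2.INTER_CUBIC)
    for yaw in ys or []:
        y=np.radians(yaw); d=np.array([-np.sin(y),np.cos(y),0])
        pts=[c+d*s+[0,0,z] for s,z in [(-.046,.07),(-.046,.118),(0,.15),(.046,.118),(.046,.07)]]
        pp=np.array([[(q[0]-u0)*3.6,(q[1]-v0)*2.6] for q in [proj('wrist',T,p) for p in pts]],int)
        cv2.polylines(a,[pp],False,(0,255,0),1)
    outs.append(a)
cv2.imwrite('pics/w1b.png',np.vstack([np.hstack(outs[:2]),np.hstack(outs[2:])]))
E
```

```text
(no output)
```

View pics/w1b.png

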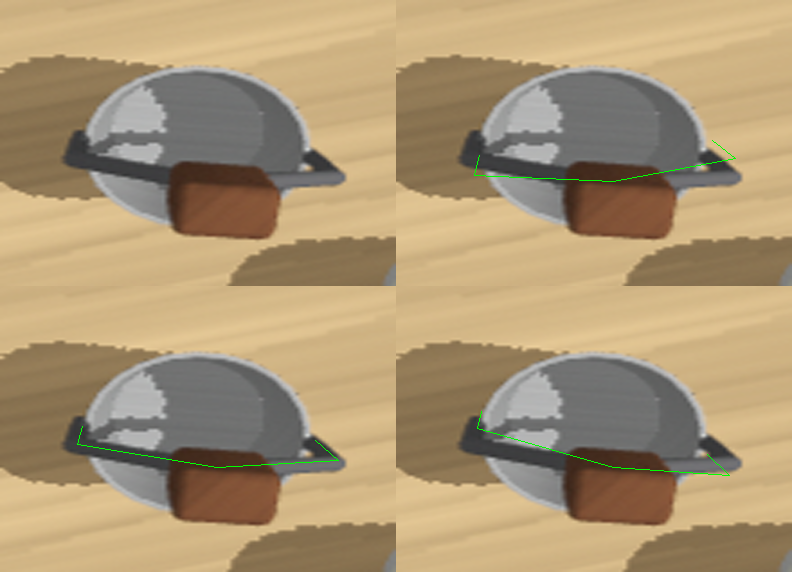

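A yaw of -20° fits the bail well in the wrist view, where the bail runs from (225,180) to (298,190). I turn by -6°, descend and grip.

```bash
python3 -m pendant '{"xyz":[[0.002,0.005,-0.035],[0.001,0.003,-0.035],[0.001,0.002,-0.035],[0,0,-0.03],[0,0,0]],"turn":[-0.105,0,0,0,0]}' 1 20
python3 - <<'E'
from h import *
o=readout.get_obs(); Rt=R.from_euler('xyz',o['tool_rot'],degrees=True).as_matrix(); print(np.round(Rt,3)); print('grasp',o['tool_pos']-0.0187*Rt[:,0])
T=shot('wrist','w2.png');find(pinpoint,'wrist','pail_grip',T,2)
E
```

```text
time_s: 9.4
tool_pos: [0.433, 0.2952, 0.188]
tool_rot: [92.6, 83.8, 71.9]
force: [0.7, -0.4, -0.2]
grip_width: 0.0869
[[ 0.033  0.352  0.935]
 [ 0.102  0.93  -0.353]
 [-0.994  0.108 -0.005]]
grasp [0.43237436 0.29330808 0.20662744]
wrist call pail_grip 0.7 [0.4236 0.3001 0.1748] px [274. 238.]
wrist call pail_grip 0.69 [0.2835 0.2178 0.1734] px [17. 54.]
```

View pics/w2.png

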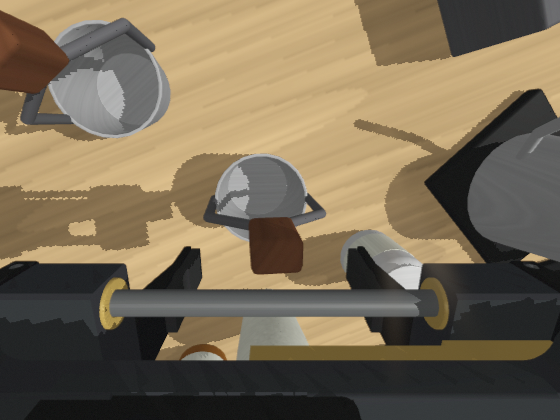

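```bash
python3 -m pendant '{"xyz":[[-0.006,0.005,-0.01],[-0.001,0.001,-0.018],[0,0,0]],"turn":[0,0,0]}' 1 20
python3 -m pendant '{"xyz":[[0,0,0],[0,0,0],[0,0,0],[0,0,0],[0,0,0],[0,0,0]],"turn":[0,0,0,0,0,0]}' 0 30
python3 - <<'E'
from h import *
o=readout.get_obs(); Rt=R.from_euler('xyz',o['tool_rot'],degrees=True).as_matrix(); print(np.round(Rt,3)); print('grasp',o['tool_pos']-0.0187*Rt[:,0],o['force'])
T=shot('wrist','w3.png');T=shot('side','sd5.png')
E
```

```text
time_s: 9.88
tool_pos: [0.429, 0.3049, 0.1662]
tool_rot: [89.4, 83.2, 68.7]
force: [-0.6, -0.2, 0.8]
grip_width: 0.0872
time_s: 10.62
tool_pos: [0.4301, 0.3057, 0.1693]
tool_rot: [88.4, 83.0, 67.7]
force: [-0.3, -0.6, 0.7]
grip_width: 0.0351
[[ 0.046  0.35   0.936]
 [ 0.113  0.929 -0.353]
 [-0.993  0.122  0.003]]
grasp [0.42922496 0.3035417  0.18783287] [-0.29037669 -0.62195807  0.7189552 ]
```

View pics/w3.png

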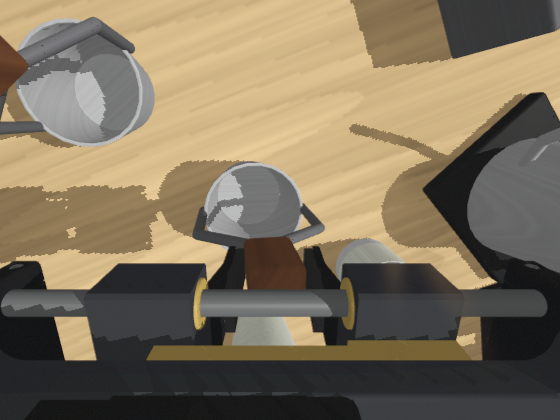

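View pics/sd5.png

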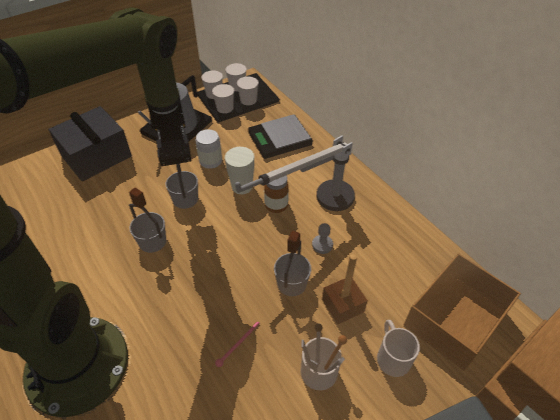

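```bash
python3 -m pendant '{"xyz":[[-0.002,-0.003,-0.01],[0,0,0],[0,0,0]],"turn":[0,0,0]}' 0 30
python3 -m pendant '{"xyz":[[0,0,0],[0,0,0.01]],"turn":[0,0]}'
```

```text
time_s: 11.1
tool_pos: [0.4316, 0.3034, 0.1673]
tool_rot: [86.0, 82.5, 65.3]
force: [-0.7, 0.5, 1.3]
grip_width: 0.0315
time_s: 11.35
tool_pos: [0.4301, 0.3028, 0.1751]
tool_rot: [87.0, 82.8, 66.3]
force: [-0.3, -0.0, -5.4]
grip_width: 0.0303
```

Gripped: width is 30 mm, the force shows about 5 N of weight. Now I lift.

```bash
python3 -m pendant '{"xyz":[[0,0,0.03],[0,0,0.04],[0,0,0.04],[0,-0.02,0.03],[0,-0.03,0.02],[0,-0.03,0],[0,-0.03,0],[0,-0.03,0],[0,0,0]],"turn":[0,0,0,0.09,0.12,0.12,0.12,0,0]}'
python3 - <<'E'
from h import *
o=readout.get_obs(); Rt=R.from_euler('xyz',o['tool_rot'],degrees=True).as_matrix(); print(np.round(Rt,3),o['tool_pos']); print('grasp',o['tool_pos']-0.0187*Rt[:,0],o['force'],'yaw',np.degrees(np.arctan2(-Rt[0,1],Rt[1,1])))
for c in ['scene','side']:
  T=shot(c,c+'6.png')
  for n in ['bail','pail_grip','pail','hook']: find(pinpoint,c,n,T,3)
E
```

```text
time_s: 12.48
tool_pos: [0.4245, 0.1572, 0.3307]
tool_rot: [92.0, 83.6, 98.1]
force: [1.2, 0.6, -5.4]
grip_width: 0.0297
[[-0.016 -0.106  0.994]
 [ 0.11   0.988  0.107]
 [-0.994  0.111 -0.004]] [0.42449643 0.15722452 0.33072638]
grasp [0.42478888 0.15517193 0.34931109] [ 1.16963571  0.62197479 -5.42691127] yaw 6.125830116870712
scene call bail 0.87 [0.4213 0.1615 0.3141] px [338. 118.]
scene call bail 0.61 [0.2828 0.22   0.1581] px [332. 142.]
scene call bail 0.58 [ 0.519  -0.0972  0.1513] px [236. 223.]
scene call pail_grip 0.85 [ 0.5155 -0.0973  0.1774] px [234. 213.]
scene call pail_grip 0.75 [0.2823 0.2194 0.1773] px [332. 136.]
scene call pail_grip 0.63 [0.4229 0.1563 0.3411] px [338. 107.]
scene call pail 0.91 [0.4149 0.1704 0.1657] px [333. 171.]
scene call pail 0.83 [0.2812 0.215  0.0046] px [325. 187.]
scene call pail 0.73 [ 0.5119 -0.1052  0.0053] px [235. 265.]
scene call hook 0.83 [0.4944 0.0321 0.2564] px [291. 167.]
side call bail 0.97 [0.4216 0.1617 0.3141] px [191. 146.]
side call bail 0.71 [0.2848 0.2163 0.1519] px [140. 205.]
side call bail 0.67 [ 0.514  -0.1055  0.1471] px [293. 251.]
side call pail_grip 0.97 [0.2849 0.2161 0.1804] px [137. 197.]
side call pail_grip 0.78 [0.4237 0.1582 0.3438] px [191. 137.]
side call pail_grip 0.56 [ 0.5155 -0.0989  0.1732] px [292. 242.]
side call pail 0.86 [ 0.5166 -0.1031  0.0049] px [292. 283.]
side call pail 0.69 [0.4149 0.1786 0.1651] px [194. 188.]
side call pail 0.59 [2.863e-01 2.124e-01 2.000e-04] px [154. 242.]
side call hook 0.75 [0.4973 0.0321 0.2566] px [252. 185.]
side call hook 0.23 [ 0.5839 -0.2233  0.0119] px [344. 303.]
```

View pics/side6.png

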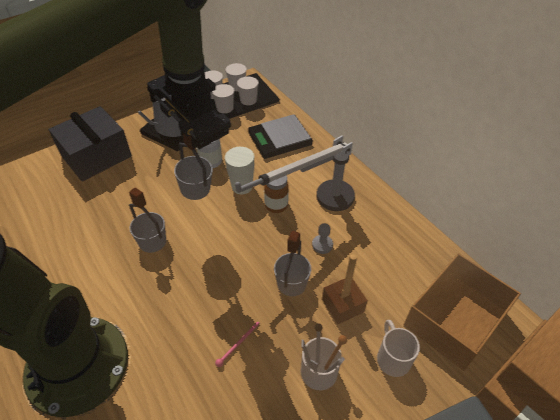

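View pics/scene6.png

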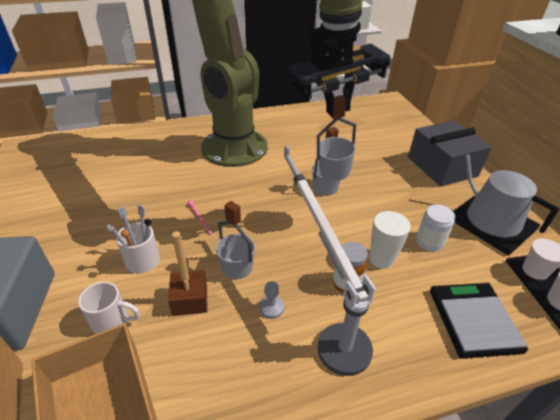

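```bash
python3 -m pendant '{"xyz":[[0,-0.035,-0.003],[0,-0.035,-0.003],[0,-0.035,0],[0,-0.028,0],[0,0,0]],"turn":[0,0,0,0,0]}'
python3 - <<'E'
from h import *
o=readout.get_obs(); Rt=R.from_euler('xyz',o['tool_rot'],degrees=True).as_matrix(); print(o['tool_pos']); print(o['force'],'yaw',np.degrees(np.arctan2(-Rt[0,1],Rt[1,1])))
for c in ['scene','side']:
  T=shot(c,c+'7.png')
  for n in ['bail','hook']: find(pinpoint,c,n,T,2)
E
```

```text
time_s: 13.6
tool_pos: [0.4241, 0.0248, 0.3255]
tool_rot: [90.4, 83.6, 97.0]
force: [-0.7, 1.6, -5.4]
grip_width: 0.0295
[0.42411536 0.0247597  0.32547399]
[-0.7193753   1.61146362 -5.38553031] yaw 6.598597023209518
scene call bail 0.97 [0.2826 0.2153 0.156 ] px [330. 143.]
scene call bail 0.7 [ 0.5177 -0.1016  0.1507] px [233. 223.]
scene call hook 0.78 [0.4953 0.0316 0.2531] px [291. 169.]
side call bail 0.91 [0.2861 0.2163 0.1487] px [141. 205.]
side call bail 0.86 [ 0.5133 -0.1052  0.149 ] px [293. 251.]
side call hook 0.96 [0.4945 0.035  0.2555] px [251. 185.]
side call hook 0.48 [0.4229 0.0486 0.1568] px [224. 222.]
```

View pics/side7.png

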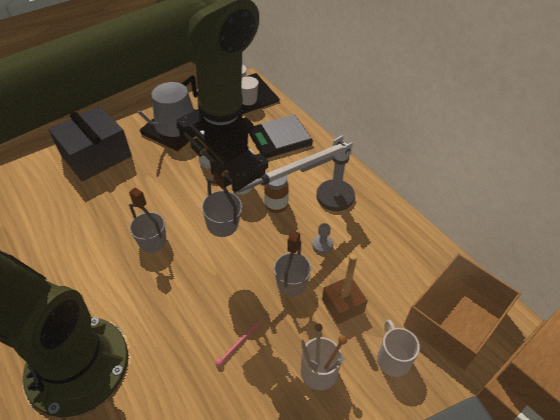

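View pics/scene7.png

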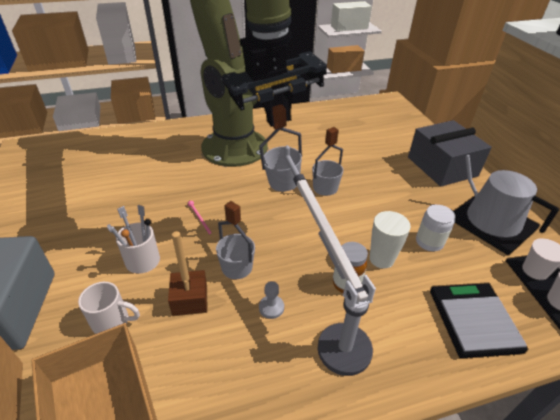

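In both views the tip points into the bail loop, at (288,150) in the scene view. I advance along the arm axis.

```bash
python3 -m pendant '{"xyz":[[0.004,-0.003,-0.003],[0.015,0.001,-0.001],[0.015,0.0015,0],[0,0,0]],"turn":[-0.01,0,0,0]}'
python3 - <<'E'
from h import *
o=readout.get_obs(); print(o['tool_pos'],o['force'])
for c in ['scene','side']:
  T=shot(c,c+'8.png')
  for n in ['bail','pail_grip','hook']: find(pinpoint,c,n,T,3)
E
```

```text
time_s: 14.4
tool_pos: [0.4609, 0.0292, 0.3203]
tool_rot: [90.5, 83.6, 97.0]
force: [-0.3, -0.2, -5.2]
grip_width: 0.0294
[0.46088003 0.02920324 0.32030351] [-0.3248611  -0.23058672 -5.20956661]
scene call bail 0.75 [0.4589 0.0314 0.304 ] px [286. 139.]
scene call bail 0.59 [ 0.5173 -0.0971  0.1497] px [235. 223.]
scene call bail 0.55 [0.2828 0.2161 0.1575] px [330. 143.]
scene call pail_grip 0.86 [0.4579 0.025  0.33  ] px [284. 128.]
scene call pail_grip 0.73 [ 0.5138 -0.098   0.1781] px [234. 212.]
scene call hook 0.77 [0.4949 0.0323 0.2534] px [291. 169.]
scene call hook 0.56 [ 0.4422 -0.2917  0.0669] px [148. 242.]
scene call hook 0.56 [5.620e-01 3.971e-01 1.000e-04] px [429. 241.]
side call bail 0.85 [0.2824 0.2134 0.1515] px [140. 206.]
side call bail 0.84 [0.4569 0.0286 0.3036] px [236. 179.]
side call bail 0.81 [ 0.5152 -0.1001  0.147 ] px [292. 249.]
side call pail_grip 0.8 [0.46   0.0254 0.3373] px [237. 168.]
side call pail_grip 0.7 [ 0.515  -0.099   0.1792] px [292. 241.]
side call pail_grip 0.63 [0.284  0.2162 0.1782] px [137. 198.]
side call hook 0.79 [0.4933 0.0322 0.2581] px [251. 185.]
side call hook 0.33 [ 0.6559 -0.0506 -0.0029] px [323. 245.]
```

View pics/scene8.png

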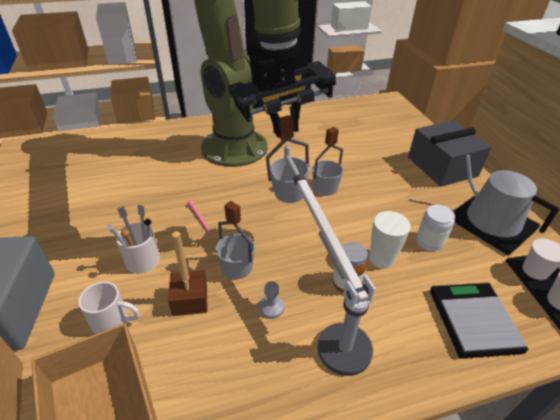

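```bash
python3 -m pendant '{"xyz":[[0.015,0.001,0],[0.015,0.001,0],[0.005,0,0],[0,0,0]],"turn":[0,0,0,0]}'
python3 - <<'E'
from h import *
o=readout.get_obs(); print(o['tool_pos'],o['force'])
for c in ['scene','side']:
  T=shot(c,c+'9.png')
  for n in ['bail','hook']: find(pinpoint,c,n,T,3)
E
```

```text
time_s: 15.3
tool_pos: [0.4976, 0.0311, 0.3209]
tool_rot: [89.6, 83.6, 96.1]
force: [-0.3, 0.0, -5.4]
grip_width: 0.0302
[0.49759373 0.03113728 0.32092635] [-0.33509863  0.02346199 -5.36955717]
scene call bail 0.79 [ 0.5167 -0.1005  0.1471] px [234. 224.]
scene call bail 0.71 [0.2829 0.2174 0.1573] px [331. 143.]
scene call bail 0.64 [0.4954 0.0348 0.303 ] px [293. 148.]
scene call hook 0.97 [0.4967 0.0314 0.2542] px [291. 169.]
side call bail 0.95 [0.2842 0.2156 0.1496] px [140. 205.]
side call bail 0.68 [0.4952 0.0315 0.3046] px [251. 170.]
side call bail 0.6 [ 0.5114 -0.1059  0.1477] px [292. 252.]
side call hook 0.87 [0.494  0.0329 0.2544] px [251. 186.]
```

View pics/scene9.png

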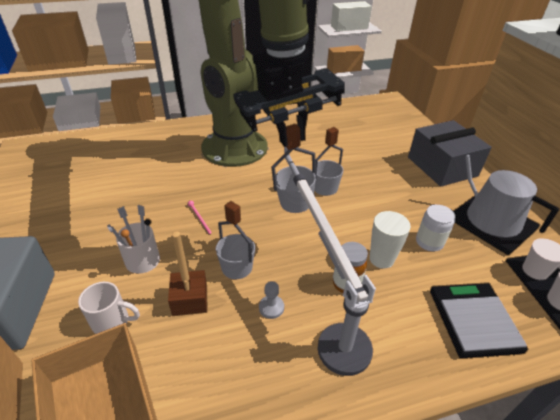

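View pics/side9.png

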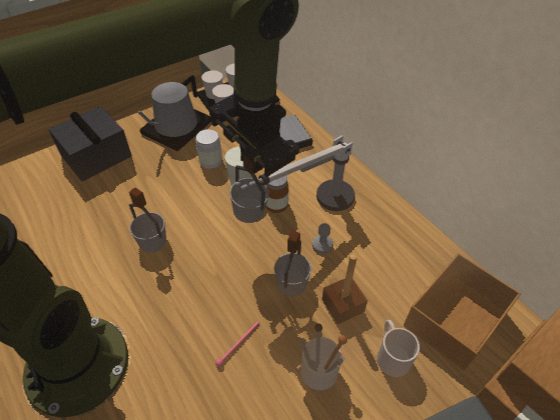

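```bash
python3 -m pendant '{"xyz":[[0,0,-0.015],[0,0,-0.015],[0,0,-0.012],[0,0,-0.012],[0,0,-0.012],[0,0,0]],"turn":[0,0,0,0,0,0]}'
python3 - <<'E'
from h import *
o=readout.get_obs(); print(o['tool_pos'],o['force'])
for c in ['scene','side']:
  T=shot(c,c+'10.png')
  for n in ['bail','hook']: find(pinpoint,c,n,T,3)
E
```

```text
time_s: 16.35
tool_pos: [0.4957, 0.0322, 0.2507]
tool_rot: [89.6, 83.4, 96.2]
force: [-0.4, 0.1, -2.3]
grip_width: 0.0297
[0.49565442 0.03220562 0.25067935] [-0.37999013  0.09676091 -2.30415262]
scene call bail 0.98 [ 0.52   -0.1009  0.1494] px [234. 224.]
scene call bail 0.76 [0.4924 0.0331 0.2352] px [291. 175.]
scene call bail 0.7 [0.2839 0.2182 0.159 ] px [331. 142.]
scene call hook 0.89 [0.4889 0.0325 0.2227] px [290. 179.]
scene call hook 0.7 [ 0.4104 -0.3036  0.0711] px [142. 233.]
side call bail 0.83 [ 0.5145 -0.1028  0.1479] px [293. 250.]
side call bail 0.71 [0.2834 0.2155 0.1502] px [140. 205.]
side call bail 0.61 [0.4932 0.0339 0.232 ] px [251. 192.]
side call hook 0.93 [0.4923 0.0306 0.2262] px [251. 195.]
```

View pics/side10.png

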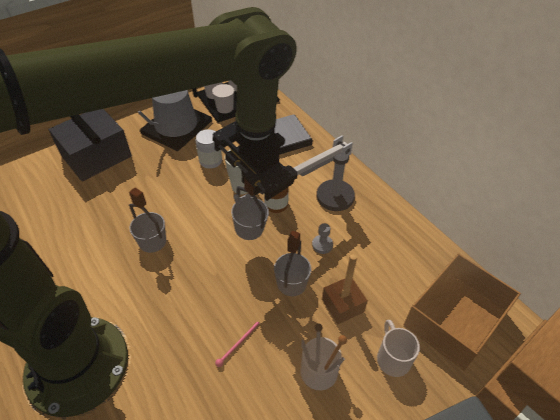

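```bash
python3 -m pendant '{"xyz":[[0,0,-0.01],[0,0,-0.01],[0,0,-0.01],[0,0,0]],"turn":[0,0,0,0]}'
python3 -m pendant '{"xyz":[[0,0,0]],"turn":[0]}'
```

```text
time_s: 17.15
tool_pos: [0.4962, 0.0322, 0.2204]
tool_rot: [88.4, 83.4, 95.0]
force: [-1.0, 0.3, -1.3]
grip_width: 0.0298
time_s: 17.27
tool_pos: [0.4963, 0.0322, 0.2205]
tool_rot: [88.4, 83.4, 95.0]
force: [-2.0, 0.7, -1.6]
grip_width: 0.0296
```

```bash
python3 -m pendant '{"xyz":[[0,0,-0.01],[0,0,-0.008],[0,0,0]],"turn":[0,0,0]}'
python3 -m pendant '{"xyz":[[0,0,-0.006],[0,0,0],[0,0,0]],"turn":[0,0,0]}'
```

```text
time_s: 17.65
tool_pos: [0.4973, 0.0323, 0.2021]
tool_rot: [87.1, 83.3, 93.7]
force: [-1.0, 0.7, -0.3]
grip_width: 0.0298
time_s: 18.02
tool_pos: [0.4977, 0.0324, 0.1962]
tool_rot: [86.6, 83.3, 93.2]
force: [-0.5, -0.7, 0.5]
grip_width: 0.0298
```

```bash
python3 - <<'E'
from h import *
for c in ['scene','side']:
  T=shot(c,c+'11.png')
  for n in ['bail','hook','pail']: find(pinpoint,c,n,T,3)
print(readout.get_obs()['force'])
E
```

```text
scene call bail 0.88 [0.4989 0.0371 0.1806] px [293. 196.]
scene call bail 0.75 [0.2823 0.2169 0.1551] px [331. 143.]
scene call bail 0.69 [ 0.5182 -0.0987  0.1507] px [235. 223.]
scene call hook 0.75 [0.4895 0.0318 0.165 ] px [289. 199.]
scene call pail 0.96 [ 0.5133 -0.1054  0.0039] px [235. 266.]
scene call pail 0.7 [0.4923 0.0488 0.0272] px [294. 241.]
scene call pail 0.66 [0.2797 0.2172 0.0045] px [325. 186.]
side call bail 0.73 [ 0.5146 -0.1049  0.1463] px [293. 251.]
side call bail 0.59 [0.4967 0.0343 0.1798] px [253. 206.]
side call bail 0.57 [0.2843 0.214  0.1492] px [141. 206.]
side call hook 0.88 [0.491  0.0348 0.1692] px [251. 210.]
side call hook 0.61 [ 0.4395 -0.3426  0.0683] px [330. 367.]
side call hook 0.19 [ 0.5808 -0.2221  0.0032] px [342. 305.]
side call pail 0.87 [0.4959 0.0496 0.031 ] px [252. 240.]
side call pail 0.86 [ 0.2859  0.215  -0.0018] px [153. 242.]
side call pail 0.86 [ 0.5151 -0.1028  0.0007] px [291. 284.]
[-1.52724958  0.84235554 -1.57389411]
```

View pics/scene11.png

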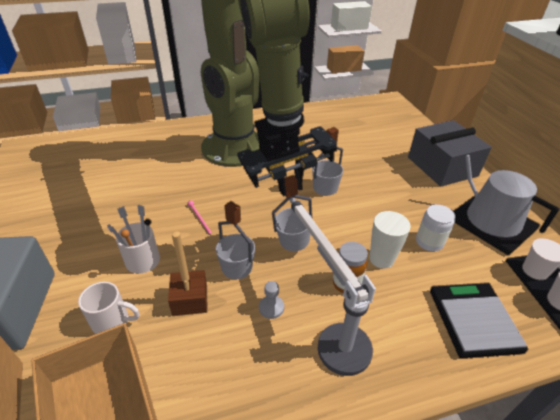

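```bash
python3 -m pendant '{"xyz":[[0,0,0.004],[0,0,0],[0,0,0]],"turn":[0,0,0]}' 0 5
python3 -m pendant '{"xyz":[[0,0,0],[0,0,0],[0,0,0],[0,0,0],[0,0,0],[0,0,0]],"turn":[0,0,0,0,0,0]}' 0.6 5
python3 - <<'E'
from h import *
for c in ['scene','side','wrist']:
  T=shot(c,c+'12.png')
  for n in ['bail','hook','pail']: find(pinpoint,c,n,T,3)
print(readout.get_obs()['force'])
E
```

```text
time_s: 18.8
tool_pos: [0.4977, 0.0323, 0.2005]
tool_rot: [86.6, 83.3, 93.2]
force: [-0.6, 1.1, -0.5]
grip_width: 0.0302
time_s: 19.55
tool_pos: [0.4987, 0.0317, 0.2008]
tool_rot: [85.5, 83.4, 92.0]
force: [0.3, 0.7, -0.1]
grip_width: 0.0521
scene call bail 0.91 [0.4977 0.0366 0.1813] px [292. 196.]
scene call bail 0.74 [0.2808 0.2189 0.1534] px [331. 144.]
scene call bail 0.6 [ 0.5164 -0.0995  0.15  ] px [234. 223.]
scene call hook 0.6 [0.4875 0.0315 0.1712] px [288. 197.]
scene call pail 0.89 [ 0.5123 -0.1042  0.0028] px [235. 266.]
scene call pail 0.85 [0.4923 0.0357 0.0323] px [289. 241.]
scene call pail 0.75 [0.2799 0.2145 0.0044] px [324. 186.]
side call bail 0.89 [0.2867 0.2143 0.1512] px [141. 205.]
side call bail 0.88 [0.4947 0.0372 0.1835] px [251. 205.]
side call bail 0.75 [ 0.5137 -0.1057  0.1457] px [293. 252.]
side call hook 0.76 [0.489  0.0344 0.1703] px [250. 210.]
side call hook 0.42 [ 0.582  -0.2262  0.187 ] px [353. 264.]
side call pail 0.91 [ 0.515 -0.101 -0.001] px [291. 284.]
side call pail 0.7 [0.4946 0.0349 0.0285] px [254. 244.]
side call pail 0.67 [0.2842 0.2147 0.0013] px [152. 241.]
wrist call bail 0.87 [0.4965 0.0321 0.1832] px [272. 248.]
wrist call bail 0.85 [ 0.5146 -0.1051  0.1494] px [ 72. 240.]
wrist call hook 0.97 [0.4883 0.036  0.1663] px [276. 227.]
wrist call pail 0.93 [ 0.2824  0.2141 -0.0071] px [434.  14.]
wrist call pail 0.68 [ 0.5145 -0.0988  0.0019] px [143. 191.]
wrist call pail 0.67 [0.5014 0.0435 0.0368] px [267. 198.]
[ 0.26042651 -0.89694428  0.26159009]
```

View pics/wrist12.png

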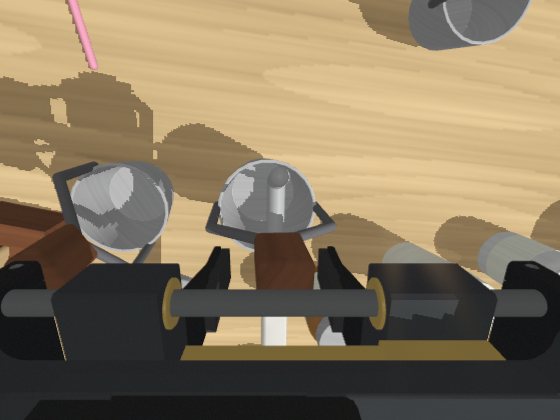

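View pics/scene12.png

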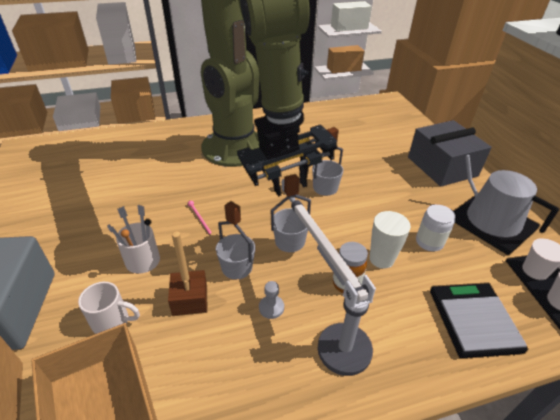

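```bash
python3 -m pendant '{"xyz":[[0,0.003,0],[0,0.002,0.005],[0,-0.001,0.015],[0,-0.002,0.02],[0,-0.003,0.03],[0,-0.003,0.03],[0,0,0.03],[0,0,0]],"turn":[0,0,0,0,0,0,0,0]}' 0.85 5
python3 - <<'E'
from h import *
for c in ['scene','side']:
  T=shot(c,c+'13.png')
  for n in ['bail','hook','pail','paddle_grip','paddle_foot','crock']: find(pinpoint,c,n,T,3)
print(readout.get_obs()['force'])
E
```

```text
time_s: 21.15
tool_pos: [0.499, 0.0272, 0.3412]
tool_rot: [82.8, 83.3, 89.4]
force: [-0.0, -0.4, -0.2]
grip_width: 0.0739
scene call bail 0.94 [0.2821 0.2172 0.1569] px [331. 143.]
scene call bail 0.89 [0.4978 0.0373 0.1801] px [293. 196.]
scene call bail 0.79 [ 0.5192 -0.0985  0.1491] px [235. 224.]
scene call hook 0.71 [ 0.4555 -0.3226  0.0706] px [134. 248.]
scene call hook 0.55 [0.4914 0.0302 0.1705] px [288. 198.]
scene call hook 0.39 [0.5794 0.2476 0.0039] px [380. 257.]
scene call pail 0.81 [0.491  0.0358 0.0301] px [289. 241.]
scene call pail 0.77 [ 0.5136 -0.1046  0.0043] px [235. 266.]
scene call pail 0.55 [0.2829 0.2138 0.004 ] px [324. 187.]
scene call paddle_grip 0.97 [ 0.5802 -0.2264  0.1848] px [175. 243.]
scene call paddle_grip 0.62 [ 0.6486 -0.0516 -0.0029] px [272. 309.]
scene call paddle_foot 0.9 [ 0.5773 -0.2237  0.0087] px [188. 297.]
scene call paddle_foot 0.59 [0.5806 0.2481 0.0043] px [381. 257.]
scene call crock 0.89 [ 0.4318 -0.3152  0.0033] px [143. 259.]
scene call crock 0.57 [ 0.5799 -0.2266  0.1867] px [175. 243.]
side call bail 0.93 [ 0.5132 -0.1051  0.1477] px [293. 251.]
side call bail 0.75 [0.2858 0.2144 0.1473] px [141. 206.]
side call bail 0.65 [0.4953 0.0354 0.1803] px [252. 206.]
side call hook 0.65 [0.4899 0.0326 0.1712] px [251. 210.]
side call pail 0.92 [ 0.5192 -0.1046  0.0008] px [293. 283.]
side call pail 0.9 [0.4952 0.0382 0.0292] px [254. 243.]
side call pail 0.7 [ 0.2878  0.2147 -0.0003] px [154. 241.]
side call paddle_grip 0.71 [ 6.303e-01  1.343e-01 -3.000e-04] px [276. 205.]
side call paddle_grip 0.58 [ 0.5816 -0.2256  0.1836] px [353. 265.]
side call paddle_foot 0.64 [ 0.5793 -0.22    0.012 ] px [342. 303.]
side call crock 0.86 [ 0.4364 -0.3158  0.0042] px [319. 370.]
[-0.3140271   0.5846748  -0.67435253]
```

View pics/scene13.png

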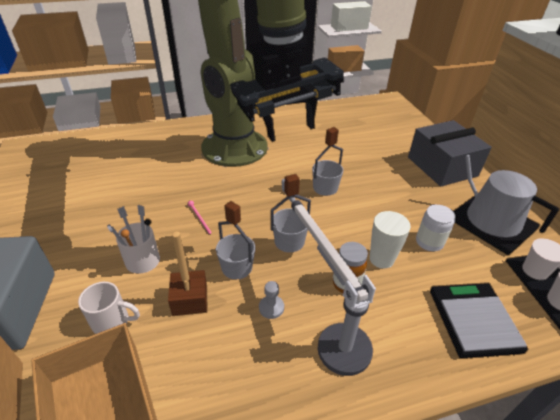

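View pics/side13.png

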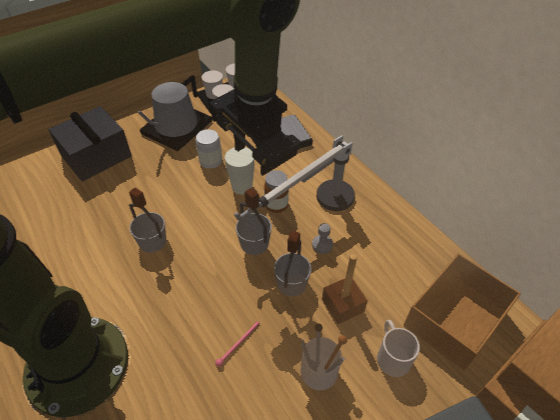

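The pail hangs free and upright: bail at (0.496,0.036,0.180), hook at (0.490,0.032,0.171), and the arm is settled. Next is a wrist view of the crock from above.

```bash
python3 -m pendant '{"xyz":[[-0.003,-0.03,0],[-0.006,-0.045,0],[-0.006,-0.045,0],[-0.006,-0.045,0],[-0.006,-0.045,0],[-0.006,-0.045,0],[-0.006,-0.045,0],[-0.003,-0.025,0],[0,0,0]],"turn":[0,0,0,0,0,0,0,0,0]}' 1 20
python3 - <<'E'
from h import *
o=readout.get_obs(); print(o['tool_pos'],o['qpos']); print(np.round(R.from_euler('xyz',o['tool_rot'],degrees=True).as_matrix(),3))
T=shot('wrist','w14.png')
for n in ['crock','stirrer0_mid','stirrer1_mid','stirrer3_mid','stirrer4_mid','paddle_grip','paddle_foot']: find(pinpoint,'wrist',n,T,4)
E
```

```text
time_s: 22.98
tool_pos: [0.4525, -0.3058, 0.3377]
tool_rot: [84.9, 83.5, 91.7]
force: [-0.1, 0.8, -0.3]
grip_width: 0.0871
[ 0.45251809 -0.30579307  0.33770842] [-10.02284136   8.86335914  51.23687639  85.42922488 -11.69240528
  93.41777485 137.7087224 ]
[[-0.003 -0.118  0.993]
 [ 0.113  0.987  0.118]
 [-0.994  0.113  0.01 ]]
wrist call crock 0.9 [ 0.4349 -0.3161  0.0011] px [246. 158.]
wrist call stirrer0_mid 0.43 [ 0.4097 -0.3321  0.0708] px [237. 145.]
wrist call stirrer1_mid 0.89 [ 0.3262 -0.1585  0.0039] px [350. 100.]
wrist call stirrer1_mid 0.68 [ 0.4602 -0.3269  0.0635] px [238. 180.]
wrist call stirrer3_mid 0.73 [ 0.4401 -0.3439  0.0731] px [227. 166.]
wrist call stirrer4_mid 0.67 [ 0.4453 -0.2939  0.0657] px [261. 172.]
wrist call stirrer4_mid 0.52 [0.4953 0.034  0.2084] px [535. 261.]
wrist call paddle_foot 0.66 [0.4933 0.0356 0.185 ] px [519. 251.]
```

View pics/w14.png

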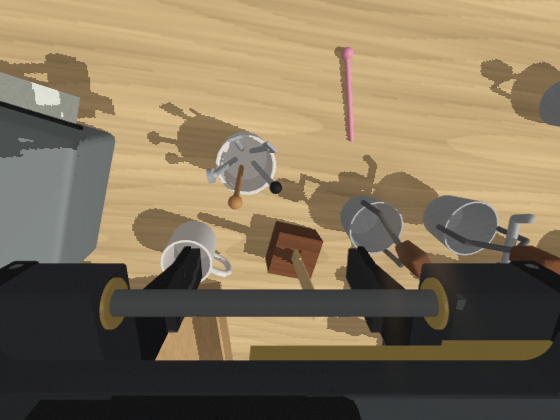

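In the wrist view the crock centre is at (246,163). The stirrer heads are: wooden ball (235,202), black ball (276,187), disc (211,175), and blades (238,142) and (268,147). Joint 7 is near its limit, so I turn by a negative angle and move to look at the paddle's slot direction.

```bash
python3 -m pendant '{"xyz":[[0.02,0.005,0],[0.035,0.013,0],[0.035,0.013,0],[0.035,0.013,0],[0.025,0.013,0],[0.02,0.008,-0.01],[0,0,-0.01],[0,0,0]],"turn":[-0.1,-0.12,-0.12,-0.12,-0.12,-0.1,0,0]}' 1 20
python3 - <<'E'
from h import *
o=readout.get_obs(); print(o['tool_pos'],o['qpos']); print(np.round(R.from_euler('xyz',o['tool_rot'],degrees=True).as_matrix(),3))
T=shot('wrist','w15.png')
for n in ['crock','stand','paddle_grip','paddle_foot']: find(pinpoint,'wrist',n,T,4)
E
```

```text
time_s: 24.38
tool_pos: [0.6292, -0.2311, 0.3178]
tool_rot: [83.5, 83.3, 51.0]
force: [-0.1, -0.6, 0.1]
grip_width: 0.0868
[ 0.62918123 -0.23107375  0.31775657] [-15.42679061  23.688733    52.53693602  74.74161953 -25.29662174
  89.77196611  91.99211035]
[[ 0.074  0.534  0.842]
 [ 0.091  0.838 -0.539]
 [-0.993  0.116  0.013]]
wrist call crock 0.64 [0.7869 0.0614 0.0017] px [447. 152.]
wrist call crock 0.6 [ 4.350e-01 -3.158e-01 -2.000e-04] px [124.  89.]
wrist call stand 0.79 [ 0.5808 -0.2224 -0.0055] px [238. 141.]
wrist call paddle_grip 0.85 [ 0.5819 -0.2212  0.1831] px [240. 157.]
wrist call paddle_foot 0.77 [ 0.5837 -0.2234  0.0106] px [238. 144.]
```

View pics/w15.png

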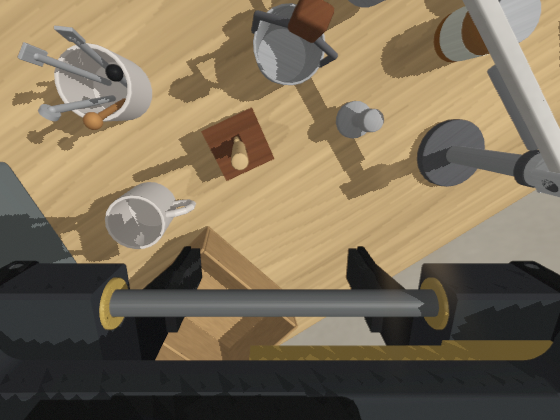

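```bash
python3 - <<'E'
from h import *
T=cam2world('wrist'); im=cv2.imread('pics/w15.png')
c=np.array([0.581,-0.2225,0])
def draw(a,u0,v0,S,yaw,zs,w,d,col):
    y=np.radians(yaw); Rz=np.array([[np.cos(y),-np.sin(y)],[np.sin(y),np.cos(y)]])
    pts=[np.r_[c[:2]+Rz@np.array(q),zs] for q in [(w,d),(-w,d),(-w,-d),(w,-d)]]
    pp=np.array([[(q[0]-u0)*S,(q[1]-v0)*S] for q in [proj('wrist',T,p) for p in pts]],int)
    cv2.polylines(a,[pp],True,col,1)
u0,v0,S=190,95,4
a=cv2.resize(im[v0:v0+100,u0:u0+100],None,fx=S,fy=S,interpolation=cv2.INTER_CUBIC)
b=a.copy()
for yaw,col in [(-10,(0,0,255)),(-20,(0,255,0)),(0,(255,0,0))]: draw(b,u0,v0,S,yaw,0.055,.0375,.0375,col)
im2=cv2.imread('pics/side13.png'); d=cv2.resize(im2[240:340,290:390],None,fx=S,fy=S,interpolation=cv2.INTER_CUBIC)
im3=cv2.imread('pics/scene13.png'); e=cv2.resize(im3[225:325,140:240],None,fx=S,fy=S,interpolation=cv2.INTER_CUBIC)
cv2.imwrite('pics/st.png',cv2.resize(np.vstack([np.hstack([a,b]),np.hstack([d,e])]),(600,600)))
E
```

```text
(no output)
```

View pics/st.png

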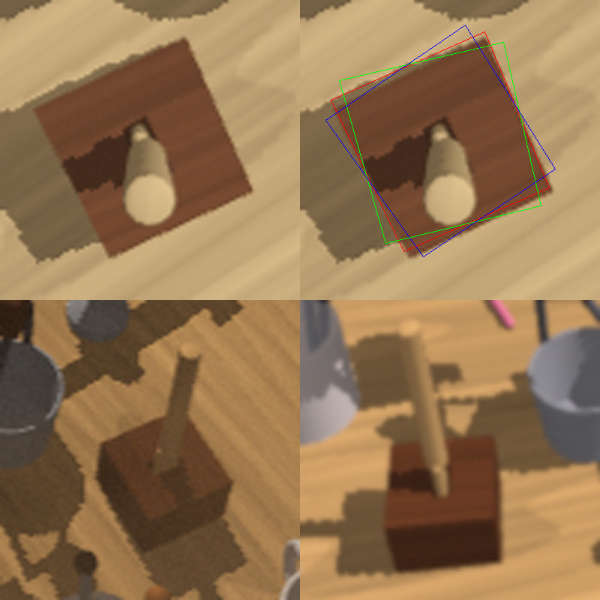

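```bash
python3 - <<'E'
from h import *
T=cam2world('wrist'); p=camera_params('wrist')
def ray(px,z):
    d=T[0]@np.array([(px[0]-p['cx'])/p['fx'],(px[1]-p['cy'])/p['fy'],1]); return T[1]+d*(z-T[1][2])/d[2]
for n,px in dict(bladeA=(30,52),bladeB=(72,37),black=(115,72),disc=(46,112),wood=(93,121)).items():
    w=ray(px,0.14)-np.array([.4345,-.316,0]); print(n,np.round(w[:2],3),np.degrees(np.arctan2(w[1],w[0])).round(),np.hypot(*w[:2]).round(3))
im=cv2.imread('pics/w15.png'); cv2.imwrite('pics/cr.png',cv2.resize(im[15:145,0:170],None,fx=4.4,fy=4.4,interpolation=cv2.INTER_CUBIC))
for n in ['stirrer0_mid','stirrer1_mid','stirrer3_mid','stirrer4_mid']: find(pinpoint,'wrist',n,T,4)
for c in ['scene','side']:
  T=cam2world(c);read_camera(c)
  for n in ['stirrer0_mid','stirrer1_mid','stirrer3_mid','stirrer4_mid']: find(pinpoint,c,n,T,4)
E
```

```text
bladeA [-0.035 -0.017] -154.0 0.039
bladeB [-0.025  0.024] 136.0 0.034
black [0.018 0.036] 64.0 0.041
disc [ 0.011 -0.044] -76.0 0.045
wood [ 0.041 -0.012] -17.0 0.043
wrist call stirrer0_mid 0.65 [ 0.4105 -0.3329  0.0722] px [75. 72.]
wrist call stirrer1_mid 0.6 [ 0.4611 -0.328   0.0674] px [111. 109.]
wrist call stirrer3_mid 0.63 [ 0.4411 -0.3407  0.074 ] px [ 89. 100.]
wrist call stirrer4_mid 0.5 [ 0.4495 -0.2929  0.0677] px [127.  84.]
scene call stirrer0_mid 0.66 [ 0.4084 -0.3314  0.0701] px [130. 235.]
scene call stirrer1_mid 0.44 [ 0.3318 -0.1611  0.0076] px [201. 220.]
scene call stirrer1_mid 0.39 [ 0.4562 -0.3275  0.073 ] px [132. 248.]
scene call stirrer3_mid 0.61 [ 0.4404 -0.3447  0.0707] px [124. 245.]
scene call stirrer4_mid 0.56 [ 0.4426 -0.2931  0.0668] px [148. 243.]
side call stirrer0_mid 0.64 [ 0.4043 -0.3247  0.0731] px [312. 369.]
side call stirrer1_mid 0.79 [ 0.3305 -0.1616  0.0064] px [241. 340.]
side call stirrer1_mid 0.76 [ 0.4605 -0.3229  0.0643] px [332. 355.]
side call stirrer1_mid 0.26 [0.4946 0.0343 0.2103] px [252. 198.]
side call stirrer3_mid 0.4 [ 0.444  -0.3409  0.0689] px [331. 365.]
side call stirrer4_mid 0.63 [ 0.4147 -0.2985  0.0692] px [308. 357.]
side call stirrer4_mid 0.52 [ 0.4483 -0.2961  0.0718] px [320. 347.]
```

View pics/cr.png

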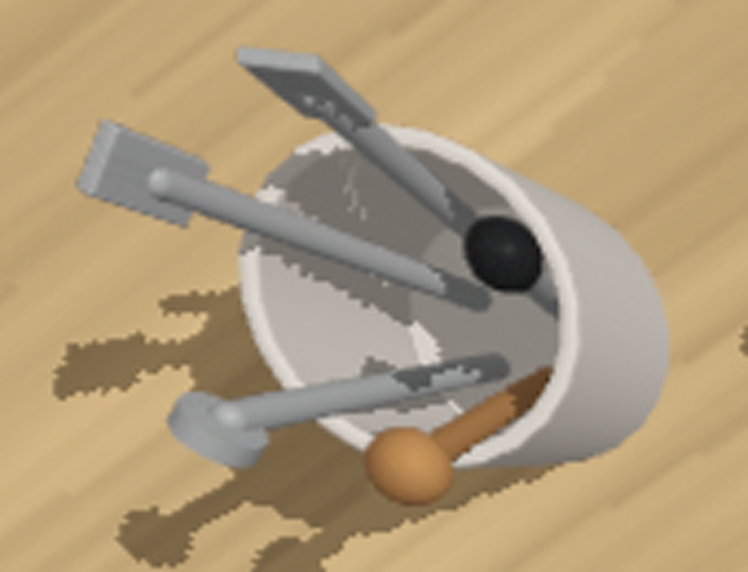

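```bash
python3 -m pendant '{"xyz":[[-0.02,0.004,0],[-0.02,0.004,-0.01],[-0.006,0.001,-0.02],[0,0,-0.02],[0,0,0]],"turn":[-0.08,-0.07,0,0,0]}' 1 20
python3 - <<'E'
from h import *
o=readout.get_obs(); Rt=R.from_euler('xyz',o['tool_rot'],degrees=True).as_matrix(); print(o['tool_pos'],np.round(Rt,3)); print('grasp',o['tool_pos']-0.0187*Rt[:,0])
T=shot('wrist','w16.png')
for n in ['stand','paddle_grip','paddle_foot']: find(pinpoint,'wrist',n,T,2)
E
```

```text
time_s: 25.95
tool_pos: [0.5831, -0.2217, 0.2678]
tool_rot: [82.3, 83.2, 40.9]
force: [-0.1, 1.0, 0.6]
grip_width: 0.0871
[ 0.5830977  -0.22173162  0.26777295] [[ 0.09   0.657  0.748]
 [ 0.078  0.745 -0.663]
 [-0.993  0.118  0.016]]
grasp [ 0.58141779 -0.2231851   0.28634054]
wrist call stand 0.74 [ 0.5823 -0.2245 -0.0043] px [250. 176.]
wrist call paddle_grip 0.72 [ 0.5853 -0.2169  0.1829] px [268. 215.]
wrist call paddle_foot 0.74 [ 0.5863 -0.2239  0.012 ] px [253. 180.]
```

View pics/w16.png

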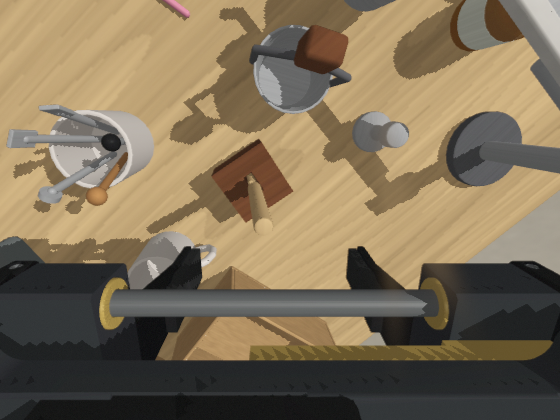

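```bash
python3 -m pendant '{"xyz":[[0,0,-0.035],[0,0,-0.035],[0,0,-0.025],[0,0,0]],"turn":[0,0,0,0]}' 1 20
python3 - <<'E'
from h import *
o=readout.get_obs(); Rt=R.from_euler('xyz',o['tool_rot'],degrees=True).as_matrix(); print(o['tool_pos'],np.round(Rt,3)); print('grasp',o['tool_pos']-0.0187*Rt[:,0],o['force'])
T=shot('wrist','w17.png')
for n in ['paddle_grip','paddle_foot']: find(pinpoint,'wrist',n,T,2)
E
```

```text
time_s: 26.65
tool_pos: [0.5871, -0.2242, 0.1767]
tool_rot: [77.7, 82.9, 36.2]
force: [0.1, 1.0, 0.3]
grip_width: 0.087
[ 0.58712671 -0.22420267  0.17672636] [[ 0.1    0.656  0.748]
 [ 0.073  0.745 -0.663]
 [-0.992  0.121  0.026]]
grasp [ 0.58525938 -0.22557004  0.19528258] [0.14456219 0.96360251 0.29065393]
wrist call paddle_grip 0.78 [ 0.5813 -0.2187  0.1869] px [276. 259.]
wrist call paddle_foot 0.77 [ 0.5817 -0.2206  0.0095] px [255. 186.]
wrist call paddle_foot 0.59 [ 0.4088 -0.3013  0.0718] px [ 31. 115.]
```

View pics/w17.png

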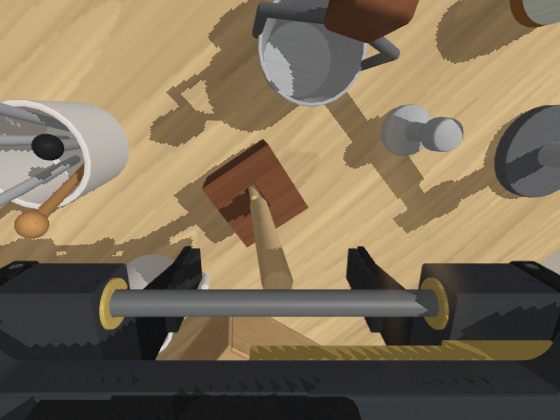

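```bash
python3 -m pendant '{"xyz":[[-0.004,0.002,-0.004],[0,0,0],[0,0,0],[0,0,0],[0,0,0],[0,0,0],[0,0,0],[0,0,0],[0,0,0],[0,0,0]],"turn":[0,0,0,0,0,0,0,0,0,0]}' 0 30
python3 - <<'E'
from h import *
o=readout.get_obs(); Rt=R.from_euler('xyz',o['tool_rot'],degrees=True).as_matrix(); print(o['tool_pos'],np.round(Rt,3)); print('grasp',o['tool_pos']-0.0187*Rt[:,0],o['force'],o['wrist_torque'])
T=shot('wrist','w18.png')
E
```

```text
time_s: 28.05
tool_pos: [0.5846, -0.2259, 0.1784]
tool_rot: [73.8, 82.7, 32.3]
force: [-0.2, -1.0, 0.5]
grip_width: 0.0161
[ 0.58462079 -0.22593877  0.17836385] [[ 0.107  0.656  0.747]
 [ 0.068  0.745 -0.663]
 [-0.992  0.122  0.035]]
grasp [ 0.58261671 -0.2272077   0.1969128 ] [-0.15104675 -0.9793472   0.49724769] [-0.55113001  0.57459458  0.01740338]
```

View pics/w18.png

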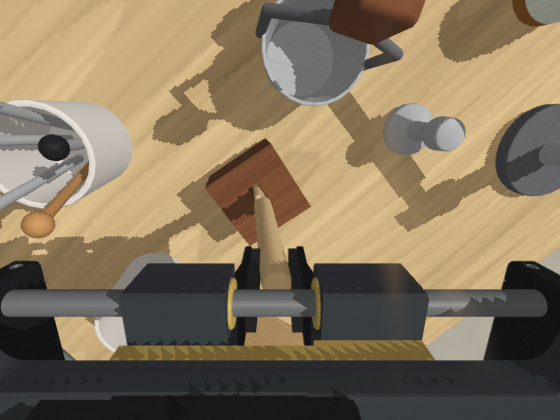

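```bash
python3 -m pendant '{"xyz":[[0,0,0.015],[0,0,0.015],[0,0,0.02],[0,0,0.03],[0,0,0.03],[0,0,0.03],[0,0,0.03],[0,0,0]],"turn":[0,0,0,0,0,0,0,0]}' 0 30
python3 - <<'E'
from h import *
o=readout.get_obs(); Rt=R.from_euler('xyz',o['tool_rot'],degrees=True).as_matrix(); print(o['tool_pos'],np.round(Rt,3),o['qpos']); print('grasp',o['tool_pos']-0.0187*Rt[:,0],o['force'],o['grip_width'])
for c in ['scene','side','wrist']:
  T=shot(c,c+'19.png')
  for n in ['paddle_grip','paddle_foot','hook']: find(pinpoint,c,n,T,2)
E
```

```text
time_s: 29.1
tool_pos: [0.5878, -0.2214, 0.3646]
tool_rot: [72.8, 81.9, 31.6]
force: [0.7, -0.7, -0.4]
grip_width: 0.0153
[ 0.58781436 -0.22135793  0.36464627] [[ 0.12   0.651  0.75 ]
 [ 0.074  0.747 -0.66 ]
 [-0.99   0.135  0.042]] [-23.32936111  14.68863463  56.91782999  78.95112788 -19.55739478
  89.22742092  80.74945765]
grasp [ 0.58556443 -0.222742    0.38315876] [ 0.69414566 -0.7408308  -0.35088624] 0.015341680170550993
scene call paddle_grip 0.57 [ 0.5788 -0.2226  0.374 ] px [159. 161.]
scene call paddle_grip 0.21 [ 0.4415 -0.3439  0.0683] px [125. 246.]
scene call paddle_foot 0.62 [ 0.5969 -0.2071  0.1993] px [185. 242.]
scene call hook 0.66 [0.4896 0.0337 0.1719] px [290. 197.]
side call paddle_foot 0.63 [ 0.6004 -0.2036  0.1925] px [353. 251.]
side call hook 0.72 [0.4911 0.0322 0.1712] px [252. 210.]
side call hook 0.18 [0.4967 0.0374 0.0313] px [254. 242.]
wrist call paddle_grip 0.89 [ 0.5853 -0.2182  0.3653] px [278. 264.]
wrist call paddle_grip 0.55 [ 0.4426 -0.2922  0.0662] px [140. 128.]
wrist call paddle_foot 0.67 [ 0.6014 -0.2023  0.1918] px [276. 189.]
```

View pics/scene19.png

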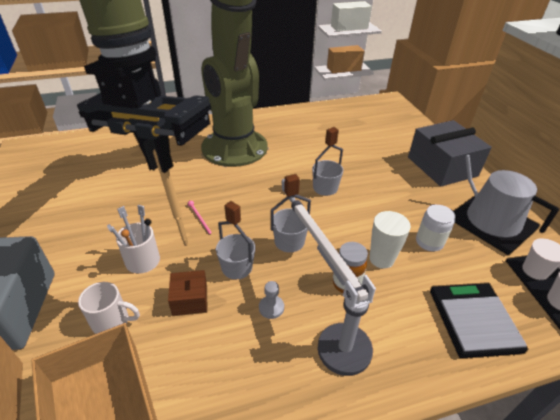

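View pics/side19.png

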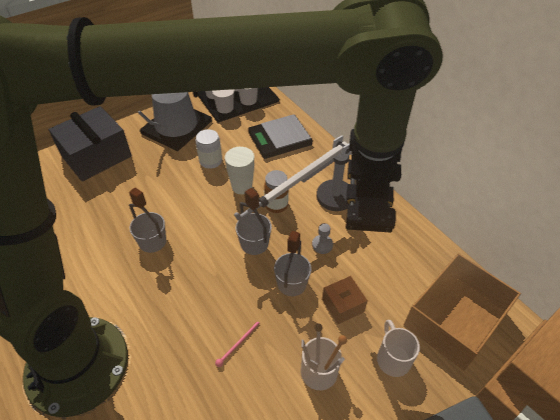

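View pics/wrist19.png

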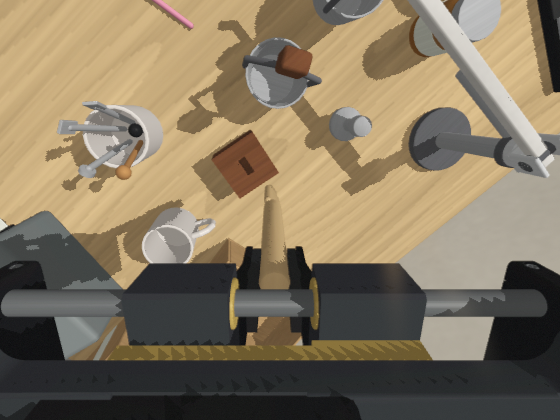

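The paddle is lifted clear, with its foot at about (0.601,-0.204,0.194), leaning about 8°. The empty slot at (247,165) in the wrist view confirms the blade width lies along roughly world x. Next I turn about +13° and carry it over the crock.

```bash
python3 -m pendant '{"xyz":[[-0.02,-0.014,0],[-0.03,-0.02,0],[-0.03,-0.02,0],[-0.03,-0.02,0],[-0.03,-0.02,0],[-0.02,-0.015,0],[0,0,0]],"turn":[0,0.05,0.06,0.06,0.06,0,0]}'
python3 - <<'E'
from h import *
o=readout.get_obs(); Rt=R.from_euler('xyz',o['tool_rot'],degrees=True).as_matrix(); print(o['tool_pos'],np.round(Rt,3),o['qpos'],o['force'])
for c in ['scene','side','wrist']:
  T=shot(c,c+'20.png')
  for n in ['paddle_grip','paddle_foot','crock']: find(pinpoint,c,n,T,2)
E
```

```text
time_s: 30.58
tool_pos: [0.4112, -0.3401, 0.3591]
tool_rot: [74.7, 82.2, 46.4]
force: [0.5, 0.2, 0.1]
grip_width: 0.0151
[ 0.41116017 -0.34011691  0.35913984] [[ 0.094  0.468  0.879]
 [ 0.098  0.874 -0.475]
 [-0.991  0.131  0.036]] [-17.4833231    1.45286961  61.63611582  88.51933126  -9.08498608
  90.85614526 105.74181866] [0.534978   0.20268422 0.11000242]
scene call paddle_grip 0.65 [ 0.4057 -0.343   0.3658] px [ 87. 123.]
scene call paddle_grip 0.33 [ 0.4338 -0.3113  0.0008] px [145. 260.]
scene call paddle_foot 0.97 [ 0.4144 -0.3216  0.1923] px [122. 196.]
scene call crock 0.78 [ 0.4294 -0.3175  0.0031] px [142. 259.]
side call paddle_grip 0.53 [ 0.4087 -0.3259  0.0691] px [313. 369.]
side call paddle_foot 0.53 [ 0.4164 -0.2995  0.0686] px [309. 357.]
side call paddle_foot 0.49 [ 0.424  -0.3207  0.1936] px [322. 337.]
side call crock 0.85 [ 0.4358 -0.3192  0.0011] px [320. 372.]
wrist call paddle_grip 0.59 [ 0.41   -0.3335  0.3631] px [276. 258.]
wrist call paddle_foot 0.8 [ 0.4239 -0.319   0.1903] px [272. 190.]
wrist call paddle_foot 0.44 [ 0.439  -0.3433  0.0705] px [253. 186.]
wrist call crock 0.66 [ 0.4387 -0.3152 -0.0025] px [264. 168.]
wrist call crock 0.5 [ 0.4123 -0.3035  0.0727] px [268. 158.]
```

View pics/wrist20.png

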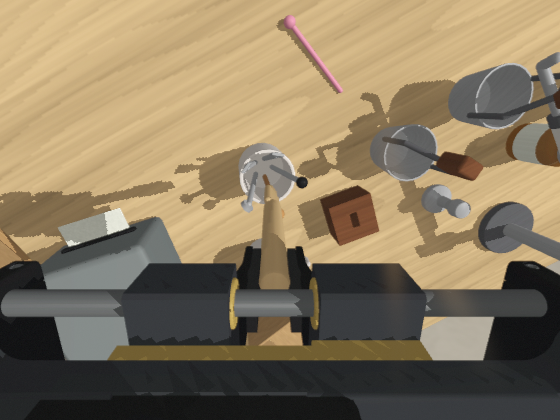

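View pics/scene20.png

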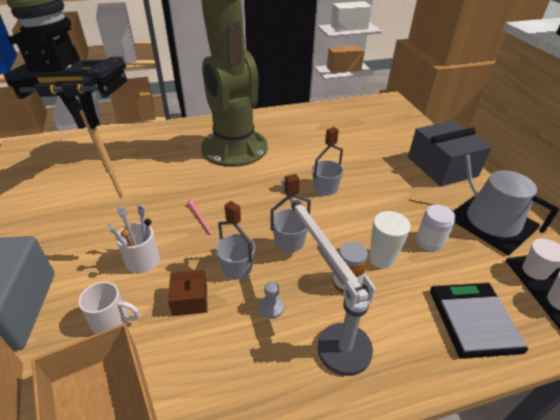

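```bash
python3 -m pendant '{"xyz":[[0.007,0.004,0],[0.006,0.003,-0.01],[0,0,-0.015],[0,0,-0.012],[0,0,0]],"turn":[0,0,0,0,0]}'
python3 - <<'E'
from h import *
o=readout.get_obs(); Rt=R.from_euler('xyz',o['tool_rot'],degrees=True).as_matrix(); print(o['tool_pos'],np.round(Rt[:,0],3),o['qpos'],o['force'])
print('geo foot',o['tool_pos']-0.0187*Rt[:,0]+0.187*Rt[:,0])
for c in ['scene','side','wrist']:
  T=shot(c,c+'21.png')
  for n in ['paddle_foot','crock']: find(pinpoint,c,n,T,2)
a=cv2.resize(cv2.imread('pics/scene21.png')[150:290,60:210],None,fx=2.6,fy=2.6,interpolation=cv2.INTER_CUBIC)
b=cv2.resize(cv2.imread('pics/side21.png')[270:410,250:400],None,fx=2.6,fy=2.6,interpolation=cv2.INTER_CUBIC)
cv2.imwrite('pics/z21.png',np.hstack([a,b]))
E
```

```text
time_s: 31.8
tool_pos: [0.4277, -0.3294, 0.3179]
tool_rot: [75.8, 82.3, 47.9]
force: [-0.6, -0.3, -0.4]
grip_width: 0.0151
[ 0.42767656 -0.32935837  0.31790058] [ 0.089  0.099 -0.991] [-17.89482631   3.17335466  61.01929882  92.2366142  -10.45159958
  86.41997876 105.87638993] [-0.62789512 -0.30008671 -0.39915011]
geo foot [ 0.44270674 -0.31271825  0.15110103]
scene call paddle_foot 0.71 [ 0.4278 -0.3124  0.1522] px [131. 213.]
scene call crock 0.8 [ 0.4329 -0.3165  0.0028] px [143. 260.]
side call paddle_foot 0.55 [ 0.4357 -0.3113  0.1551] px [322. 339.]
side call crock 0.59 [ 0.4353 -0.3155  0.0016] px [318. 370.]
wrist call paddle_foot 0.92 [ 0.4397 -0.3114  0.1534] px [274. 191.]
wrist call crock 0.95 [ 0.4321 -0.3153 -0.0011] px [257. 163.]
```

View pics/z21.png

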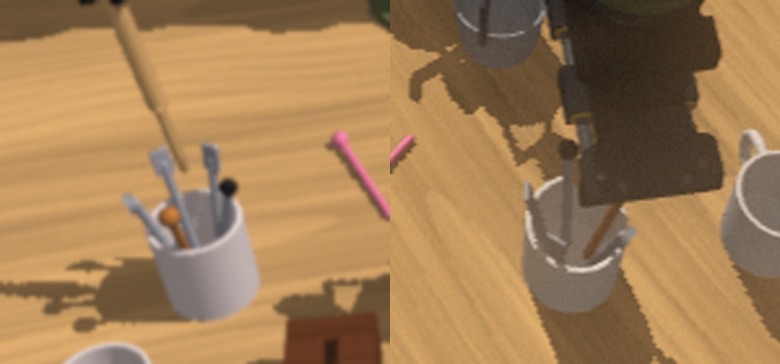

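View pics/wrist21.png

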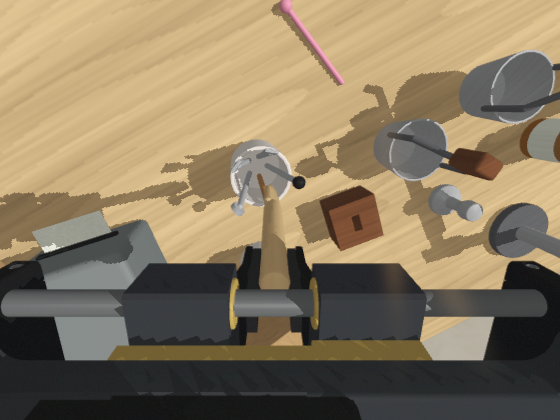

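```bash
python3 - <<'E'
from h import *
def ray(c,px,z):
    T=cam2world(c); p=camera_params(c)
    d=T[0]@np.array([(px[0]-p['cx'])/p['fx'],(px[1]-p['cy'])/p['fy'],1]); return T[1]+d*(z-T[1][2])/d[2]
for z in (.148,.152,.156): print(z,ray('scene',(131,214.5),z)[:2],ray('wrist',(271,189),z)[:2])
im=cv2.imread('pics/wrist21.png'); cv2.imwrite('pics/z22.png',cv2.resize(im[130:280,200:330],None,fx=4.5,fy=4,interpolation=cv2.INTER_CUBIC))
# crock rim via scene/side ellipse check
for c in ('scene','side'):
    T=cam2world(c); print(c,[np.round(proj(c,T,[.4345+.041*np.cos(a),-.316+.041*np.sin(a),.09])) for a in np.arange(0,6.28,1.57)])
E
```

```text
0.148 [ 0.42922884 -0.31255199] [ 0.43748369 -0.31313041]
0.152 [ 0.4339978 -0.3117793] [ 0.43631808 -0.31306373]
0.156 [ 0.43876675 -0.3110066 ] [ 0.43515248 -0.31299705]
scene [array([136., 248.]), array([154., 232.]), array([135., 223.]), array([117., 238.])]
side [array([337., 344.]), array([309., 339.]), array([305., 365.]), array([334., 370.])]
```

View pics/z22.png

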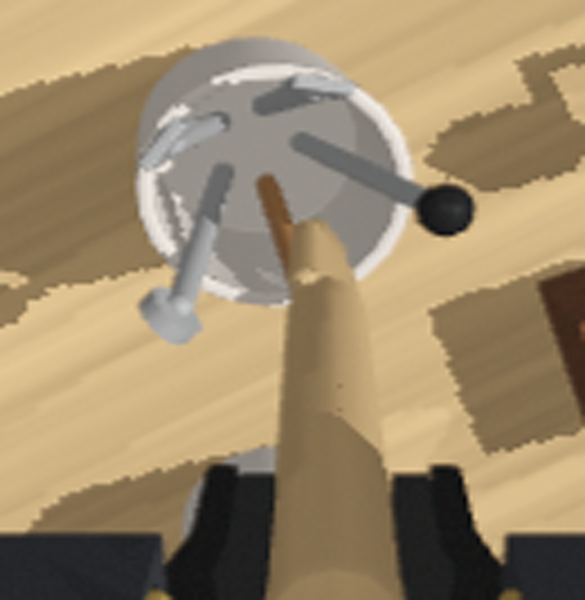

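The blade tip at (271,186) in the wrist view is centred over the crock, and there is open floor between the stirrer feet. I lower it in stages.

```bash
python3 -m pendant '{"xyz":[[-0.002,-0.002,-0.012],[-0.001,0,-0.012],[0,0,-0.012],[0,0,-0.012],[0,0,-0.012],[0,0,0]],"turn":[0,0,0,0,0,0]}'
python3 - <<'E'
from h import *
o=readout.get_obs(); Rt=R.from_euler('xyz',o['tool_rot'],degrees=True).as_matrix(); print(o['tool_pos'],np.round(Rt[:,0],3),o['force'])
print('geo foot',o['tool_pos']-0.0187*Rt[:,0]+0.187*Rt[:,0])
for c in ['scene','side','wrist']:
  T=shot(c,c+'23.png')
  for n in ['paddle_foot','crock']: find(pinpoint,c,n,T,2)
a=cv2.resize(cv2.imread('pics/scene23.png')[170:290,80:200],None,fx=2.6,fy=3,interpolation=cv2.INTER_CUBIC)
b=cv2.resize(cv2.imread('pics/wrist23.png')[130:250,190:350],None,fx=3,fy=3,interpolation=cv2.INTER_CUBIC)
cv2.imwrite('pics/z23.png',np.hstack([a,b]))
E
```

```text
time_s: 33.0
tool_pos: [0.4245, -0.3315, 0.2542]
tool_rot: [75.5, 82.3, 47.6]
force: [0.6, 0.1, -0.8]
grip_width: 0.0151
[ 0.42446858 -0.33153918  0.25423034] [ 0.09   0.098 -0.991] [ 0.61202877  0.13902812 -0.81659769]
geo foot [ 0.43961207 -0.31497135  0.08743384]
scene call paddle_foot 0.87 [ 0.4279 -0.3154  0.0869] px [136. 234.]
scene call crock 0.66 [ 0.4308 -0.3158 -0.0005] px [144. 260.]
side call paddle_foot 0.48 [ 0.4352 -0.3161  0.0907] px [321. 354.]
side call crock 0.74 [ 0.4337 -0.3162  0.0048] px [318. 370.]
wrist call paddle_foot 0.82 [ 0.4342 -0.3169  0.0899] px [270. 191.]
wrist call crock 0.59 [ 0.4344 -0.3131  0.0028] px [265. 173.]
```

View pics/z23.png

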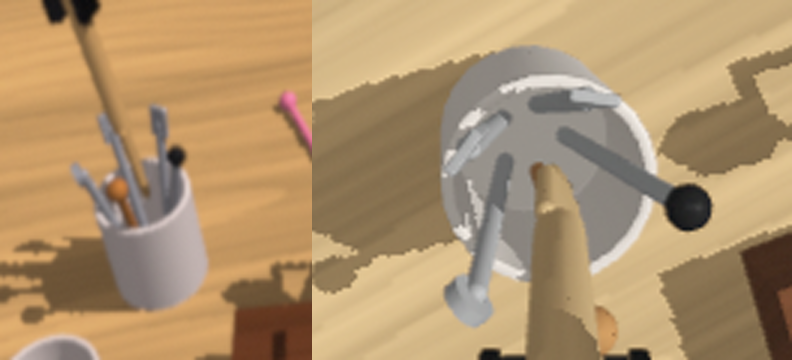

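```bash
python3 -m pendant '{"xyz":[[0,0.002,-0.01],[0,0,-0.01],[0,0,-0.01],[0,0,-0.01]],"turn":[0,0,0,0]}'
python3 -m pendant '{"xyz":[[0,0,-0.008],[0,0,-0.008]],"turn":[0,0]}'
python3 - <<'E'
from h import *
o=readout.get_obs(); Rt=R.from_euler('xyz',o['tool_rot'],degrees=True).as_matrix(); print(o['tool_pos'],np.round(Rt[:,0],3),o['force'])
print('geo foot',o['tool_pos']-0.0187*Rt[:,0]+0.187*Rt[:,0])
for c in ['scene','wrist']:
  T=shot(c,c+'24.png')
  for n in ['paddle_foot','crock','stirrer4_mid']: find(pinpoint,c,n,T,2)
a=cv2.resize(cv2.imread('pics/scene24.png')[170:290,80:200],None,fx=2.6,fy=3,interpolation=cv2.INTER_CUBIC)
b=cv2.resize(cv2.imread('pics/wrist24.png')[130:250,190:350],None,fx=3,fy=3,interpolation=cv2.INTER_CUBIC)
cv2.imwrite('pics/z24.png',np.hstack([a,b]))
E
```

```text
time_s: 33.95
tool_pos: [0.4252, -0.3299, 0.2133]
tool_rot: [74.2, 82.3, 46.4]
force: [-0.5, 0.2, -0.5]
grip_width: 0.0154
time_s: 34.2
tool_pos: [0.4249, -0.3297, 0.1956]
tool_rot: [74.6, 82.3, 46.7]
force: [-0.4, 1.1, -1.0]
grip_width: 0.0152
[ 0.42493218 -0.3297114   0.19560076] [ 0.092  0.098 -0.991] [-0.37494102  1.11296522 -1.0099169 ]
geo foot [ 0.44039902 -0.31328234  0.02882021]
scene call paddle_foot 0.57 [ 0.4282 -0.3129  0.0304] px [142. 251.]
scene call crock 0.61 [ 0.4342 -0.3153  0.0051] px [143. 260.]
scene call stirrer4_mid 0.72 [ 0.4573 -0.3227  0.0693] px [135. 249.]
scene call stirrer4_mid 0.47 [ 0.4419 -0.2908  0.0693] px [149. 241.]
wrist call paddle_foot 0.64 [ 0.4363 -0.3095  0.0283] px [275. 190.]
wrist call crock 0.63 [ 0.4339 -0.3163 -0.0009] px [266. 185.]
wrist call stirrer4_mid 0.84 [ 0.4434 -0.2931  0.067 ] px [297. 198.]
```

View pics/z24.png

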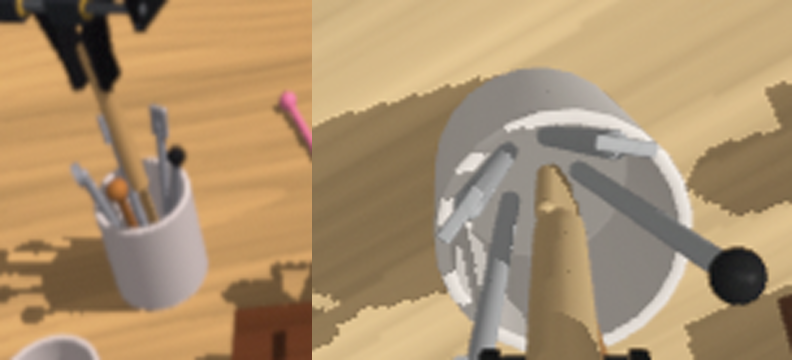

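```bash
python3 -m pendant '{"xyz":[[0,0,-0.007],[0,0,-0.006],[0,0,-0.004]],"turn":[0,0,0]}'
python3 -m pendant '{"xyz":[[0,0,-0.003],[0,0,-0.003]],"turn":[0,0]}'
```

```text
time_s: 34.98
tool_pos: [0.4255, -0.33, 0.1791]
tool_rot: [73.8, 82.2, 46.0]
force: [-0.4, -0.1, 0.6]
grip_width: 0.0152
time_s: 35.22
tool_pos: [0.4261, -0.3305, 0.1734]
tool_rot: [73.2, 82.2, 45.4]
force: [-0.4, -0.1, 15.1]
grip_width: 0.0157
```

```bash
python3 -m pendant '{"xyz":[[0,0,0.002],[0,0,0]],"turn":[0,0]}' 0 10
python3 -m pendant '{"xyz":[[0,0,0],[0,0,0],[0,0,0],[0,0,0]],"turn":[0,0,0,0]}' 0.4
python3 - <<'E'
from h import *
for c in ['scene','side','wrist']:
  T=shot(c,c+'25.png')
  for n in ['paddle_foot','paddle_grip','crock']: find(pinpoint,c,n,T,2)
E
```

```text
time_s: 35.48
tool_pos: [0.4261, -0.3307, 0.1755]
tool_rot: [73.1, 82.2, 45.3]
force: [0.9, -0.1, -1.8]
grip_width: 0.0158
time_s: 35.98
tool_pos: [0.4261, -0.3305, 0.1755]
tool_rot: [73.2, 82.2, 45.4]
force: [0.0, 0.0, -0.3]
grip_width: 0.0342
scene call paddle_foot 0.42 [ 0.5865 -0.3981  0.0019] px [107. 321.]
scene call paddle_grip 0.8 [ 0.4163 -0.3382  0.1792] px [115. 202.]
scene call crock 0.97 [ 0.4312 -0.3184  0.0043] px [142. 259.]
side call crock 0.93 [ 0.4355 -0.3153  0.0017] px [318. 370.]
wrist call paddle_foot 0.76 [ 0.4375 -0.3119  0.0074] px [274. 190.]
wrist call paddle_grip 0.67 [ 0.4217 -0.3363  0.1786] px [262. 264.]
wrist call crock 0.79 [ 0.4392 -0.3131 -0.0013] px [272. 190.]
```

View pics/wrist25.png

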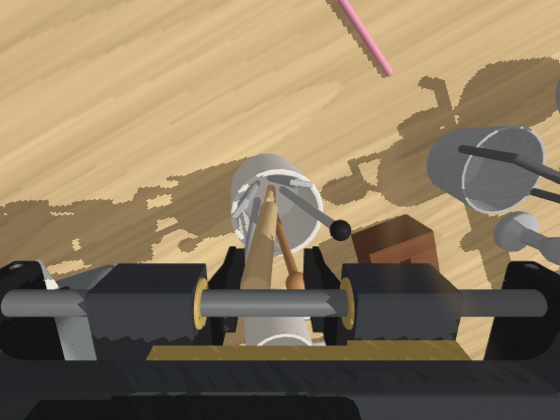

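View pics/scene25.png

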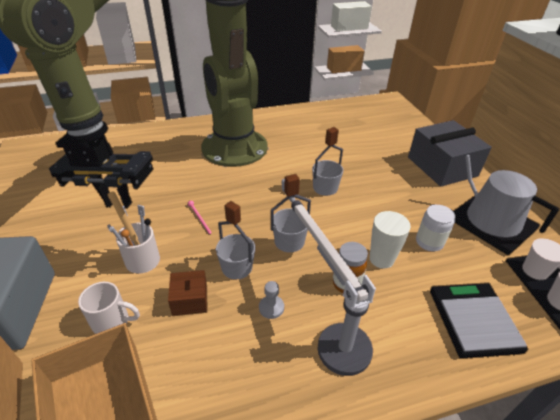

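The paddle is on the floor of the crock, leaning on the left finger at about (240,290) in the wrist view. I ease it over to its resting lean by opening gradually.

```bash
python3 -m pendant '{"xyz":[[0,0,0],[0,0,0],[0,0,0],[0,0,0],[0,0,0],[0,0,0]],"turn":[0,0,0,0,0,0]}' 0.7
python3 -m pendant '{"xyz":[[0,0,0],[0,0,0],[0,0,0],[0,0,0]],"turn":[0,0,0,0]}' 1
python3 - <<'E'
from h import *
for c in ['side','wrist','scene']:
  T=shot(c,c+'26.png')
  for n in ['paddle_foot','paddle_grip','crock']: find(pinpoint,c,n,T,2)
E
```

```text
time_s: 37.33
tool_pos: [0.4261, -0.3305, 0.1755]
tool_rot: [73.2, 82.2, 45.4]
force: [0.5, 0.4, -0.1]
grip_width: 0.0611
time_s: 37.83
tool_pos: [0.4261, -0.3305, 0.1755]
tool_rot: [73.2, 82.2, 45.4]
force: [0.8, -0.6, -1.1]
grip_width: 0.0854
side call crock 0.76 [ 0.4358 -0.317   0.0026] px [319. 370.]
wrist call paddle_foot 0.9 [ 0.4389 -0.3118  0.0069] px [274. 191.]
wrist call paddle_grip 0.76 [ 0.4145 -0.3555  0.1725] px [227. 265.]
wrist call crock 0.88 [ 0.4367 -0.3162 -0.0014] px [269. 190.]
scene call paddle_foot 0.66 [0.5808 0.2477 0.0006] px [380. 258.]
scene call paddle_grip 0.64 [ 0.4099 -0.3597  0.1738] px [105. 204.]
scene call crock 0.63 [ 0.4317 -0.313   0.0019] px [145. 259.]
```

View pics/wrist26.png

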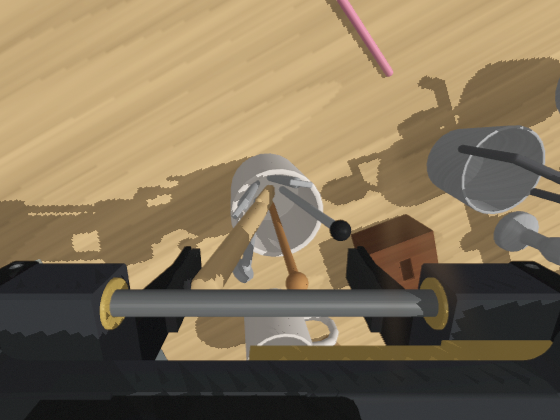

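View pics/scene26.png

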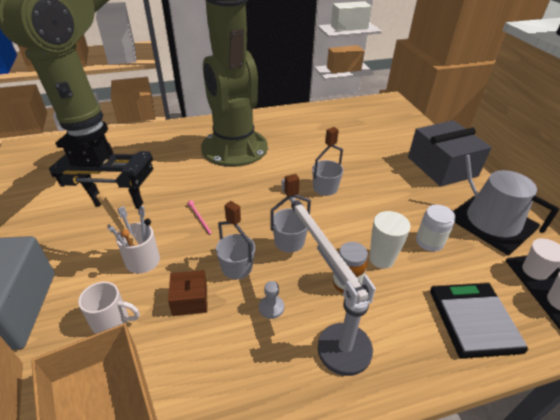

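```bash
python3 -m pendant '{"xyz":[[-0.003,-0.006,0],[-0.003,-0.006,0],[-0.003,-0.005,0],[0,0,0]],"turn":[0,0,0,0]}'
python3 - <<'E'
from h import *
for c in ['side','wrist','scene']:
  T=shot(c,c+'27.png')
  for n in ['paddle_foot','paddle_grip','crock']: find(pinpoint,c,n,T,2)
E
```

```text
time_s: 38.92
tool_pos: [0.416, -0.3493, 0.1755]
tool_rot: [73.1, 82.2, 45.2]
force: [0.1, 0.8, -0.6]
grip_width: 0.0872
side call crock 0.97 [ 0.4357 -0.3182  0.0012] px [319. 371.]
side call crock 0.21 [ 0.4094 -0.328   0.0728] px [314. 369.]
wrist call paddle_foot 0.61 [ 0.4373 -0.3114  0.0065] px [291. 189.]
wrist call paddle_grip 0.87 [ 0.407  -0.3661  0.1692] px [239. 259.]
wrist call crock 0.93 [ 0.4316 -0.3149 -0.0033] px [285. 184.]
scene call paddle_foot 0.42 [ 0.4401 -0.346   0.0708] px [124. 245.]
scene call paddle_grip 0.64 [ 0.4065 -0.3737  0.1716] px [ 99. 205.]
scene call crock 0.57 [ 0.4307 -0.3172  0.0038] px [143. 259.]
```

View pics/wrist27.png

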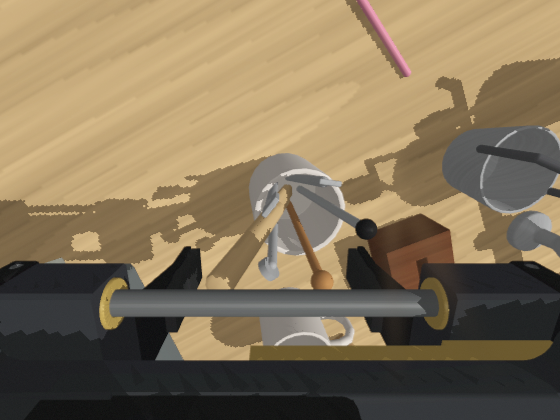

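```bash
python3 -m pendant '{"xyz":[[-0.003,-0.006,0],[-0.002,-0.004,0],[0,0,0.015],[0,0,0.02],[0,0,0.03],[0,0,0.04],[0,0,0.05],[0,0,0]],"turn":[0,0,0,0,0,0,0,0]}' 1
python3 - <<'E'
from h import *
for c in ['side','wrist','scene']:
  T=shot(c,c+'28.png')
  for n in ['paddle_foot','paddle_grip','crock','stirrer0_mid','stirrer1_mid','stirrer3_mid','stirrer4_mid','bail','hook','pail']: find(pinpoint,c,n,T,2)
E
```

```text
time_s: 40.52
tool_pos: [0.4108, -0.3603, 0.3427]
tool_rot: [70.7, 82.1, 42.9]
force: [0.3, -0.3, -0.1]
grip_width: 0.0872
side call paddle_grip 0.52 [ 0.4105 -0.3762  0.1713] px [334. 369.]
side call crock 0.56 [ 0.4367 -0.318  -0.0009] px [319. 371.]
side call stirrer0_mid 0.39 [ 0.409  -0.3267  0.0692] px [314. 369.]
side call stirrer1_mid 0.66 [ 0.3258 -0.1631  0.0068] px [240. 342.]
side call stirrer3_mid 0.26 [ 0.4359 -0.3159  0.0034] px [319. 370.]
side call stirrer4_mid 0.71 [ 0.4484 -0.2941  0.0718] px [319. 346.]
side call bail 0.96 [0.284  0.2146 0.1497] px [140. 206.]
side call bail 0.84 [0.4939 0.0353 0.1809] px [252. 206.]
side call hook 0.59 [0.4915 0.0319 0.1713] px [252. 210.]
side call pail 0.92 [0.2861 0.2144 0.0016] px [153. 241.]
side call pail 0.79 [0.4996 0.0382 0.0323] px [255. 242.]
wrist call paddle_foot 0.6 [ 0.4378 -0.3117  0.0073] px [280. 166.]
wrist call paddle_grip 0.7 [ 0.4089 -0.3664  0.1695] px [248. 193.]
wrist call paddle_grip 0.23 [ 0.4388 -0.3134  0.006 ] px [280. 167.]
wrist call crock 0.76 [ 4.325e-01 -3.179e-01 -1.000e-04] px [275. 164.]
wris
[... 944 characters left out ...]
all stirrer1_mid 0.65 [ 0.3291 -0.1637  0.011 ] px [199. 218.]
scene call stirrer1_mid 0.6 [ 0.4565 -0.3244  0.0716] px [134. 248.]
scene call stirrer3_mid 0.7 [0.4972 0.0368 0.2082] px [293. 186.]
scene call stirrer3_mid 0.7 [ 0.6469 -0.0504  0.0018] px [272. 307.]
scene call stirrer4_mid 0.4 [ 0.4429 -0.2921  0.0659] px [148. 243.]
scene call stirrer4_mid 0.19 [ 0.4091 -0.305   0.0724] px [141. 232.]
scene call bail 0.79 [0.2842 0.2206 0.1572] px [332. 143.]
scene call bail 0.73 [0.4965 0.0362 0.183 ] px [292. 195.]
scene call hook 0.57 [0.4902 0.0329 0.1702] px [289. 198.]
scene call pail 0.95 [0.2813 0.2138 0.0011] px [324. 188.]
scene call pail 0.87 [0.4942 0.0334 0.0301] px [288. 242.]
```

View pics/wrist28.png

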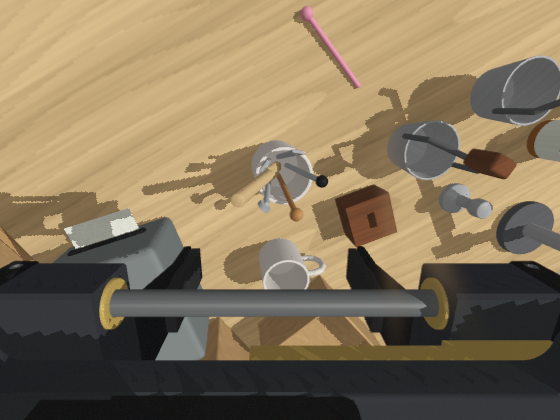

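View pics/scene28.png

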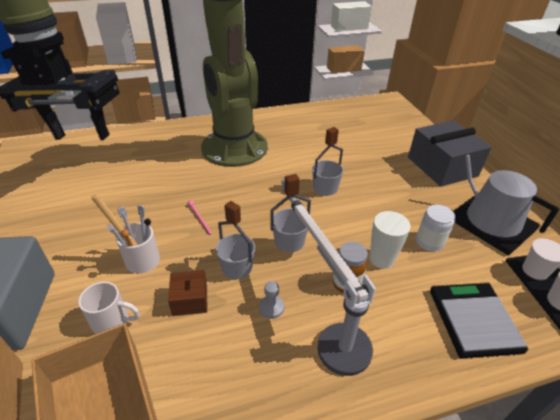

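View pics/side28.png

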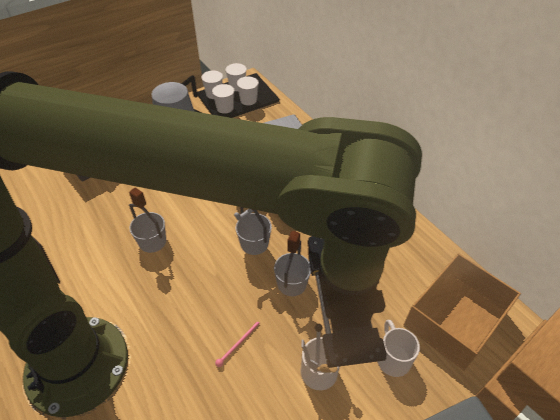

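The paddle stands blade down in the crock, leaning about 0.38 rad. The stirrers and the crock are in place, the pail hangs steady, and the gripper is clear. I hand the job in.

```bash
python3 - <<'E'
from h import *
print(sign_off())
E
```

```text
the job is handed in; nothing more can be done
None
```

I finished the job and handed it in at about 41 s of the 70 s allowed. No verdict was given.

- **Spring arm:** I pushed it out to its stop, where the force rose to about 27–35 N. My last look put the hook at about (0.491, 0.032, 0.171).
- **Pail:** I took the left-most pail by its grip block and lowered its bail onto the hook. I held it until the weight was off the gripper, then let go. In the last checks it hung upright, with the bail about 12 mm from the hook and the arm sunk about 0.28 rad. The readings did not change over the following 20 s.
- **Paddle:** I lifted it from its block and lowered it between the stirrers to the crock floor. The lowering row read 15 N on contact, so I eased off and let it lean over gradually. Its foot is about 6 mm from the crock's axis and about 7 mm above the table, at floor level. It leans about 0.38 rad against a limit of 0.75.
- **Everything else:** The crock had not moved measurably, and the four stirrers I could locate were still in it. The second blade stirrer showed in the pictures, but the network did not report it in the last check. I saw no bystander out of place in the last pictures, but did not measure them. The gripper was open and clear.

Two checks disagreed or fell short. Pushing against the stop left the tool tilted by 6–8° for the rest of the job, which I worked around. The scene camera put the paddle's foot up to 8 mm short in x compared with the other cameras.

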